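# Sort turned handles through a drop-through gauge

### The arm

A 6-joint arm with a two-finger parallel gripper is mounted at the origin on the work surface. World frame = base frame: x ahead of the robot, y to its left, z up, the work surface at z = 0. Lengths are in m, angles in rad, forces in N, time in s.
With the tool pointing down it reaches from about 0.25 to 0.775 m from the base axis. Payload 4 kg.
Tool frame: the origin (TCP) lies between the finger pads; the fingertips stand 14 mm ahead of it and the grasp point (between the pads) lies 5 mm behind it (robot.tips_ahead is the distance from the TCP to the fingertips, in m); z points along the fingers, y is the direction in which the jaws open and shut (so a half turn about z gives the same grasp; the last joint's range is limited). The gripper opens to 94 mm and grips with 3 to 60 N. Pads are 16 mm wide; open, the fingers measure 119 mm over their backs; the gripper's body (75 mm by 177 mm) begins 78 mm behind the grasp point.
Start: joints at [-1.304, 0.087, 1.371, -0, 1.684, -0.103], TCP at [0.199, -0.513, 0.22] pointing down, gripper open.
Joint ranges: [-3.1, 3.1], [-0.76, 2.03], [0.27, 2.55], [-1.08, 4.22], [0.17, 2.65], [-2.57, 2.57]. Speed limits (rad/s): [2.79, 2.79, 3.14, 3.14, 3.14, 3.14].

### API

Orientations are given as [roll, pitch, yaw] about the fixed x, y, z axes, in that order (R = Rz(yaw) Ry(pitch) Rx(roll)).
In Python, from bench import robot, optics, job gives the robot as it stands.
- The arm moves only by the tool apply_moves, never from a script. Its argument "moves" is a list of rows, each a list of 3 entries, a list of its own where there are three numbers: the shift along the tool's x, y, z in cm, then the turn, a rotation vector about the tool's x, y, z in rad, then the opening, from 0 (shut) to 1 (fully open). In form: [[[tx, ty, tz], [rx, ry, rz], grip], ...]. A call has exactly 10 rows; each row is the pose to reach, as a shift and turn from the pose commanded when the call began, along the tool's axes at that moment; what a row does not reach only later rows make up. A row lasts 1/12 s, in which the tool goes at most 41.7 mm and 7.16 degrees, less where a joint would pass 70% of its speed; a pose out of reach is approached as far as the arm can. A call with a gripper value outside its range is refused whole. The fingers move at their own pace and stop on an object; the grip force is fixed at half the most. Time passes only in rows, so rows that repeat a pose let the fingers close, or fill a call up. It gives the time, the measured TCP pose, the force and the opening at its end, in the units of the state.
- robot.get_obs(): the state, without advancing time (a new reading comes with each control period).
- optics.snapshot(name): name is "scene" or "top" or "wrist"; returns the picture (400x640x3 uint8, red, green, blue); there is no depth.
- optics.get_calibration(name): a dict with "fx", "fy", "cx", "cy" (pixels), "rvec" (rotation vector, rad) and "tvec" (3), from world to camera coordinates, as OpenCV has them. Camera axes: x right, y down, z forward; pixel columns grow to the right and rows downward; lengths in m; the calibration is good to about 2 mm. A picture is of the moment at which its call begins: read the wrist's pose just before it. get_calibration takes no time and is no camera call; for the wrist camera it gives the pose at the moment of the call.
- job.close_job(): hands the job in, once; it reports no verdict.
The state is a dict: "time": time; "joint_positions": joint angles; "qvel": joint speeds; "joint_torque": joint torques, N m; "tool_pos": TCP position; "ee_rot": TCP orientation; "wrist_force": force on the tool from outside, world axes, zero at the start; "wrist_torque": the same for the moment, N m; "width": finger opening in m.
Only numpy, scipy, OpenCV 4.12 (cv2) and the standard library are available. Lean on these libraries where they do the work, as an engineer would, in place of code of your own. Each camera call takes 0.05 s, during which the arm holds its last target.

### The job

Sort the three orange turned handles by the gauge on the bench. Each one that fits goes foot first down through the bore, to slide into the catch tray under it; any that is too thick and stops in the bore must not be forced: lift it back out and put it in the red basin. Leave the other things on the bench where they are.

Things in the scene. Friction and masses are not known exactly. Their poses are not given: they have to be found in the camera images.
- handle_a_mid (a point): Turned wooden handle, orange lacquer with thin black bands, 105 mm long, about 65 g, at first upright on its flat foot. Point on its axis at mid-length, 52.5 mm above the foot; z from foot to top. From the foot: 25 to 28 mm thick up to 41 mm, a sloping shoulder, the belly from 50 to 58 mm, a taper, and from 71 mm to the top a plain neck 24 mm thick to grip.
- handle_b_mid (a point): Turned wooden handle, orange lacquer with thin black bands, 105 mm long, about 65 g, at first upright on its flat foot. Point on its axis at mid-length, 52.5 mm above the foot; z from foot to top. From the foot: 25 to 28 mm thick up to 41 mm, a sloping shoulder, the belly from 50 to 58 mm, a taper, and from 71 mm to the top a plain neck 24 mm thick to grip.
- handle_c_mid (a point): Turned wooden handle, orange lacquer with thin black bands, 105 mm long, about 65 g, at first upright on its flat foot. Point on its axis at mid-length, 52.5 mm above the foot; z from foot to top. From the foot: 25 to 28 mm thick up to 41 mm, a sloping shoulder, the belly from 50 to 58 mm, a taper, and from 71 mm to the top a plain neck 24 mm thick to grip.
- bore (a point): Centre of the gauge bore at the upper face of the gauge plate, 200 mm above the table; z up. The bore is a steel-ringed hole 39.5 mm across, 12 mm deep, right through a level grey plate 135 x 135 mm on four legs. A true handle slides through under its own weight. The stand is fixed to the table; its place and yaw vary.
- gauge_stand: The gauge stand: origin on the table straight under the bore, x towards its catch tray, z up. Under the bore a slippery sheet chute (67 mm above the table there) slopes down into an open tray 80 mm wide inside that reaches to x = 270 mm, sides 56 mm high. A handle that has passed the bore tumbles down the chute and comes to rest in the tray or on the chute by itself.
- gauge_plate: The square grey gauge plate with the bore; origin at the centre of its underside, 188 mm above the table.
- basin_floor (a point): Centre of the inner floor (5 mm above the table) of the red plastic rework basin: a round open basin 70 mm high, 172 mm across inside at the floor and 222 mm at the rim. It is fixed to the table; its place varies.
- handle_a: The same handle as handle_a_mid, given at the centre of its foot; z from foot to top. A true belly is 36.5 mm thick, one turned too thick 42.5 mm; which this is, is not known beforehand. If too thick it stands upright in the bore when let go, held at its shoulder, belly and neck above the plate, and can be gripped again.
- handle_b: The same handle as handle_b_mid, given at the centre of its foot; z from foot to top. A true belly is 36.5 mm thick, one turned too thick 42.5 mm; which this is, is not known beforehand. If too thick it stands upright in the bore when let go, held at its shoulder, belly and neck above the plate, and can be gripped again.
- handle_c: The same handle as handle_c_mid, given at the centre of its foot; z from foot to top. A true belly is 36.5 mm thick, one turned too thick 42.5 mm; which this is, is not known beforehand. If too thick it stands upright in the bore when let go, held at its shoulder, belly and neck above the plate, and can be gripped again.
- wax_tin_mid (a point): Closed steel tin of wax with a brass-coloured lid, 62 mm across, 48 mm high, standing among the handles; this point is at its centre. To be left alone.
- chisel_mid (a point): Small turning chisel lying flat, 200 mm long, wooden handle and steel blade, 24 mm high; point at its middle. To be left alone.
- sanding_block_mid (a point): Cork sanding block, 97 x 57 x 31 mm; point at its centre. To be left alone.
- lac_sticks_mid (a point): Two dark sticks of lac lying one on the other, 140 mm long, 24 mm high; point at the middle. To be left alone.
- calipers_mid (a point): Steel bow calipers lying flat, 165 mm long, 100 mm wide, 17 mm high; point at the middle. To be left alone.

How it is judged:
On the way, in this order (a step that is already met when the one before it is completed fails the run):
1. a first handle goes right down the gauge bore, its belly below the plate's face (((horizontal distance between handle_a_mid and bore below 0.01 m and z of handle_a_mid in the frame of gauge_stand between 0.11 and 0.192 m) or (horizontal distance between handle_b_mid and bore below 0.01 m and z of handle_b_mid in the frame of gauge_stand between 0.11 and 0.192 m) or (horizontal distance between handle_c_mid and bore below 0.01 m and z of handle_c_mid in the frame of gauge_stand between 0.11 and 0.192 m))).
2. with one handle caught below the plate, a second goes right down the gauge bore ((((x of handle_a_mid in the frame of gauge_stand between -0.055 and 0.27 m and y of handle_a_mid in the frame of gauge_stand between -0.042 and 0.042 m and z of handle_a_mid in the frame of gauge_stand between 0 and 0.125 m) and (horizontal distance between handle_b_mid and bore below 0.01 m and z of handle_b_mid in the frame of gauge_stand between 0.11 and 0.192 m)) or ((x of handle_a_mid in the frame of gauge_stand between -0.055 and 0.27 m and y of handle_a_mid in the frame of gauge_stand between -0.042 and 0.042 m and z of handle_a_mid in the frame of gauge_stand between 0 and 0.125 m) and (horizontal distance between handle_c_mid and bore below 0.01 m and z of handle_c_mid in the frame of gauge_stand between 0.11 and 0.192 m)) or ((x of handle_b_mid in the frame of gauge_stand between -0.055 and 0.27 m and y of handle_b_mid in the frame of gauge_stand between -0.042 and 0.042 m and z of handle_b_mid in the frame of gauge_stand between 0 and 0.125 m) and (horizontal distance between handle_a_mid and bore below 0.01 m and z of handle_a_mid in the frame of gauge_stand between 0.11 and 0.192 m)) or ((x of handle_b_mid in the frame of gauge_stand between -0.055 and 0.27 m and y of handle_b_mid in the frame of gauge_stand between -0.042 and 0.042 m and z of handle_b_mid in the frame of gauge_stand between 0 and 0.125 m) and (horizontal distance between handle_c_mid and bore below 0.01 m and z of handle_c_mid in the frame of gauge_stand between 0.11 and 0.192 m)) or ((x of handle_c_mid in the frame of gauge_stand between -0.055 and 0.27 m and y of handle_c_mid in the frame of gauge_stand between -0.042 and 0.042 m and z of handle_c_mid in the frame of gauge_stand between 0 and 0.125 m) and (horizontal distance between handle_a_mid and bore below 0.01 m and z of handle_a_mid in the frame of gauge_stand between 0.11 and 0.192 m)) or ((x of handle_c_mid in the frame of gauge_stand between -0.055 and 0.27 m and y of handle_c_mid in the frame of gauge_stand between -0.042 and 0.042 m and z of handle_c_mid in the frame of gauge_stand between 0 and 0.125 m) and (horizontal distance between handle_b_mid and bore below 0.01 m and z of handle_b_mid in the frame of gauge_stand between 0.11 and 0.192 m)))).
At the end, for the whole second after the job is handed in: The handles that fit the bore rest below the gauge plate, on the chute or in the catch tray between its sides (mid-point less than 125 mm above the table); the too thick one rests in the red basin (mid-point within 100 mm of its centre and less than 100 mm above the table) ((((x of handle_b_mid in the frame of gauge_stand between -0.055 and 0.27 m and y of handle_b_mid in the frame of gauge_stand between -0.042 and 0.042 m and z of handle_b_mid in the frame of gauge_stand between 0 and 0.125 m) and (x of handle_c_mid in the frame of gauge_stand between -0.055 and 0.27 m and y of handle_c_mid in the frame of gauge_stand between -0.042 and 0.042 m and z of handle_c_mid in the frame of gauge_stand between 0 and 0.125 m) and (horizontal distance between handle_a_mid and basin_floor below 0.1 m and height (world z) of handle_a_mid below 0.1 m)) or ((x of handle_a_mid in the frame of gauge_stand between -0.055 and 0.27 m and y of handle_a_mid in the frame of gauge_stand between -0.042 and 0.042 m and z of handle_a_mid in the frame of gauge_stand between 0 and 0.125 m) and (x of handle_c_mid in the frame of gauge_stand between -0.055 and 0.27 m and y of handle_c_mid in the frame of gauge_stand between -0.042 and 0.042 m and z of handle_c_mid in the frame of gauge_stand between 0 and 0.125 m) and (horizontal distance between handle_b_mid and basin_floor below 0.1 m and height (world z) of handle_b_mid below 0.1 m)) or ((x of handle_a_mid in the frame of gauge_stand between -0.055 and 0.27 m and y of handle_a_mid in the frame of gauge_stand between -0.042 and 0.042 m and z of handle_a_mid in the frame of gauge_stand between 0 and 0.125 m) and (x of handle_b_mid in the frame of gauge_stand between -0.055 and 0.27 m and y of handle_b_mid in the frame of gauge_stand between -0.042 and 0.042 m and z of handle_b_mid in the frame of gauge_stand between 0 and 0.125 m) and (horizontal distance between handle_c_mid and basin_floor below 0.1 m and height (world z) of handle_c_mid below 0.1 m))) and linear speed of each of handle_a, handle_b, handle_c below 0.03 m/s); the robot touches nothing.
It fails at once if a handle is forced against the gauge plate with more than 40 N (contact force between any of handle_a, handle_b, handle_c and gauge_plate above 40 N).
It fails at once if another thing on the bench is pushed more than 40 mm (distance of any of wax_tin_mid, chisel_mid, sanding_block_mid, lac_sticks_mid, calipers_mid from where it was at the start of the episode above 0.04 m).
It also fails if it takes over 72 s, if anything falls off the work surface, if the arm or the gripper's body presses on something with over 40 N, if the wrist force passes 120 N, or if a joint passes its speed limit or range.

## Working session

There is one attempt and no reset: what is moved stays moved. The work goes in short steps, Python scripts to look and compute and a tool call to move; the robot and the scene stay as the last step left them, time stands still between calls to the robot, and variables do not carry over. Pictures are saved under pics/ and viewed, and the job is handed in when it is done.

Besides the shell and the picture viewer there is one more tool, called in YAML: its name, and indented under it one key for each argument. apply_moves: Moves the arm, as the interface text tells. Its arguments: {"type":"object","properties":{"moves":{"type":"array"}},"required":["moves"]}

```bash
mkdir -p pics; python3 - <<'E'
from bench import robot, optics
import cv2
print(robot.get_obs())
for n in ("scene","top","wrist"):
    c=optics.get_calibration(n);print(n,c)
    cv2.imwrite(f"pics/{n}0.png",optics.snapshot(n)[:,:,::-1])
E
```

```text
{'time': 0.0, 'joint_positions': array([-1.30412901e+00,  8.79326880e-02,  1.37224305e+00,  1.15437171e-05,
        1.68359637e+00, -1.03100039e-01]), 'qvel': array([ 0.00144083, -0.00170631,  0.00125955,  0.00254096, -0.00074807,
       -0.00160743]), 'joint_torque': array([ 1.52938833e-04, -3.40173090e+01, -3.02429938e+01,  7.16533419e-02,
        3.28387355e-02, -1.61808098e-04]), 'tool_pos': array([ 0.19863135, -0.51232458,  0.21832203]), 'ee_rot': array([-3.13942595e+00, -2.35716121e-04,  3.69768392e-01]), 'wrist_force': array([-0.43163848,  0.85525755, -0.05296686]), 'wrist_torque': array([ 0.03406863, -0.03853103,  0.04112497]), 'width': 0.09384956272565172}
scene {'fx': 520.6265491350796, 'fy': 520.6265491350796, 'cx': 324.30843607278644, 'cy': 194.6627295717775, 'rvec': array([ 1.7988523 ,  1.70459948, -0.73383025]), 'tvec': array([-0.05495655, -0.28331691,  1.86991448])}
top {'fx': 513.93441622859, 'fy': 513.93441622859, 'cx': 322.3313273569975, 'cy': 203.1780141724418, 'rvec': array([ 2.12919428, -2.09310346,  0.21120473]), 'tvec': array([0.01196803, 0.56304266, 1.49457544])}
wrist {'fx': 310.86097640246226, 'fy': 310.86097640246226, 'cx': 317.7247314740687, 'cy': 205.46027351894966, 'rvec': array([-2.41369079,  1.65300382,  0.21406617]), 'tvec': array([-0.54789642, -0.02597462,  0.3912309 ])}
```

View pics/scene0.png

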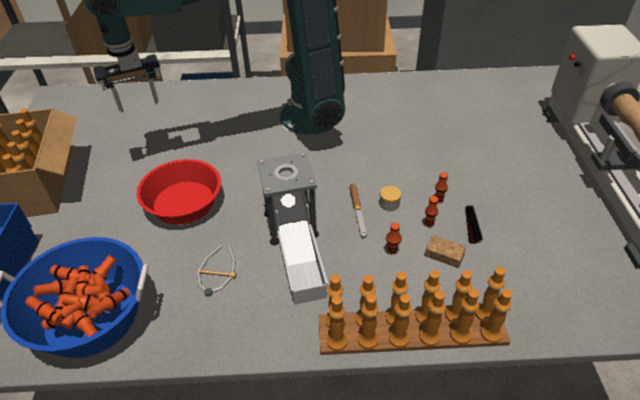

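View pics/top0.png

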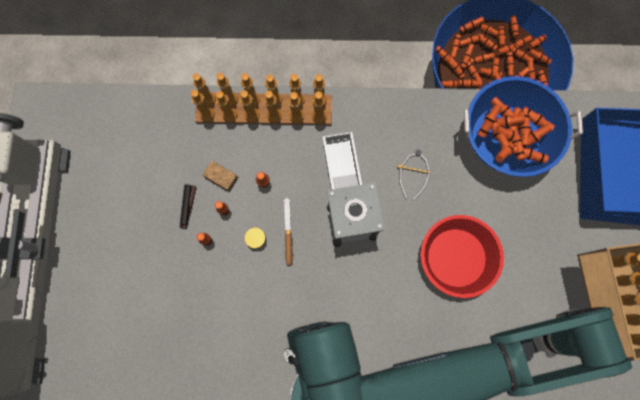

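View pics/wrist0.png

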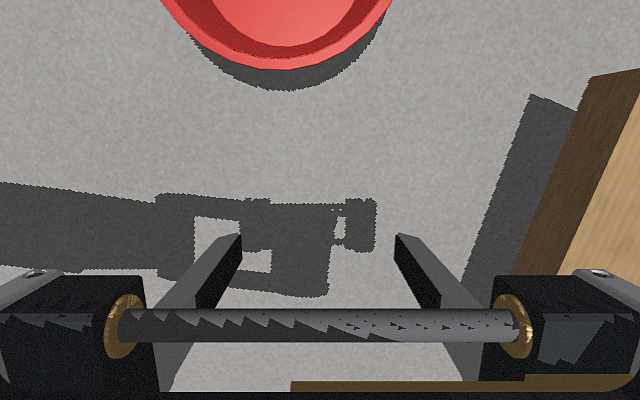

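The scene view shows three red-orange handles at about (394,238), (432,211) and (441,187). In the top view they are at (262,180), (222,208) and (204,240). The bore is at about (356,210) and the basin at (462,257) in the top view. Next I'll measure them with masks.

```bash
cat > h.py <<'E'
import numpy as np,cv2
from bench import robot,optics
def cam(n):
    c=optics.get_calibration(n);K=np.array([[c['fx'],0,c['cx']],[0,c['fy'],c['cy']],[0,0,1]]);R=cv2.Rodrigues(c['rvec'])[0];return K,R,np.array(c['tvec'])
def ray(n,uv,C=None):
    K,R,t=C or cam(n);d=R.T@np.linalg.inv(K)@np.array([uv[0],uv[1],1.]);return -R.T@t,d
def plane(n,uv,z,C=None):
    o,d=ray(n,uv,C);return o+d*(z-o[2])/d[2]
def proj(n,p,C=None):
    K,R,t=C or cam(n);q=K@(R@np.asarray(p,float)+t);return q[:2]/q[2]
E
python3 - <<'E'
from h import *
s=cv2.imread('pics/scene0.png');t=cv2.imread('pics/top0.png')
cv2.imwrite('pics/tz.png',cv2.resize(t[120:280,170:400],None,fx=3.4,fy=3.4,interpolation=cv2.INTER_CUBIC))
cv2.imwrite('pics/sz.png',cv2.resize(s[140:280,250:490],None,fx=3.3,fy=3.3,interpolation=cv2.INTER_CUBIC))
for n,im,roi in (('top',t,(170,150,300,260)),('scene',s,(370,160,470,260))):
    h=cv2.cvtColor(im,cv2.COLOR_BGR2HSV)
    m=cv2.inRange(h,(0,150,60),(12,255,255))
    mm=np.zeros_like(m);x0,y0,x1,y1=roi;mm[y0:y1,x0:x1]=m[y0:y1,x0:x1]
    mm=cv2.morphologyEx(mm,cv2.MORPH_CLOSE,np.ones((5,5)))
    k,l,st,ce=cv2.connectedComponentsWithStats(mm)
    for i in range(1,k):
        if st[i,4]>30: print(n,st[i],ce[i])
    R=cv2.inRange(h,(0,180,100),(8,255,255))|cv2.inRange(h,(172,180,100),(180,255,255))
    k,l,st,ce=cv2.connectedComponentsWithStats(R)
    i=1+np.argmax(st[1:,4]);print(n,'red',st[i],ce[i])
E
```

```text
top [257 173  11  13 125] [261.96  179.152]
top [215 202  13  12 102] [221.19607843 207.37254902]
top [197 233  14  12 107] [203.46728972 238.18691589]
top red [ 423  217   80   80 2780] [469.70971223 256.14352518]
scene [426 173  22  54 459] [436.0130719  198.89978214]
scene [387 223  14  31 272] [393.42279412 237.08823529]
scene red [ 137  160   83   58 3690] [178.45067751 188.12276423]
```

View pics/tz.png

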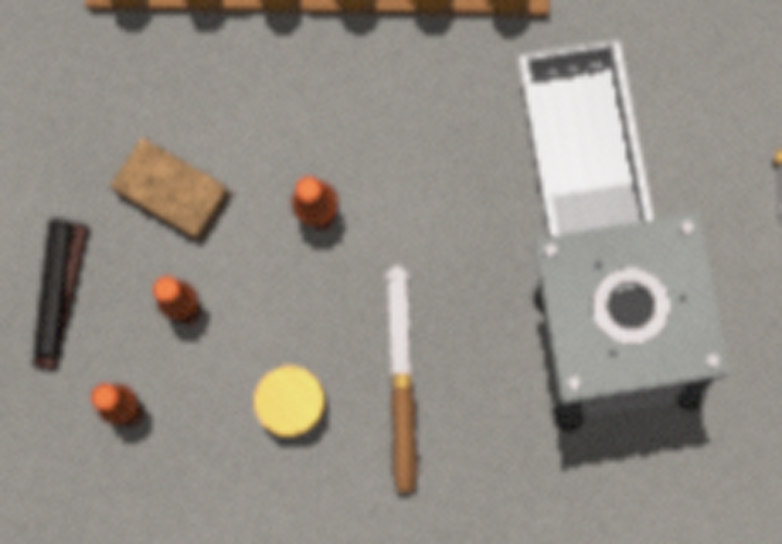

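View pics/sz.png

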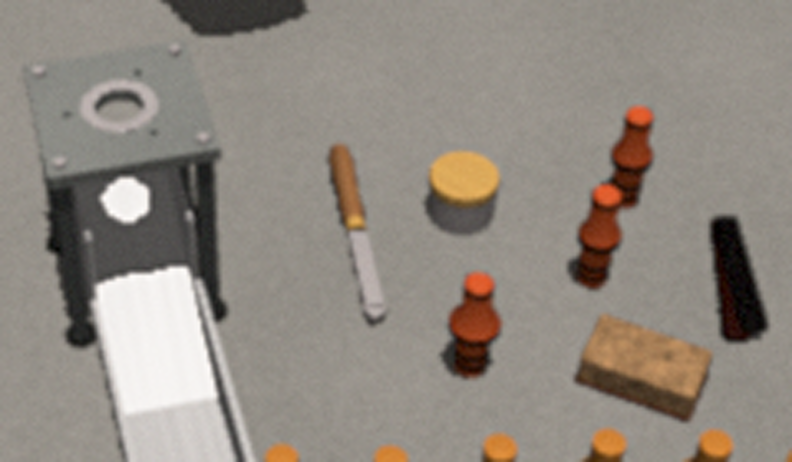

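```bash
python3 - <<'E'
from h import *
t=cv2.imread('pics/top0.png');s=cv2.imread('pics/scene0.png')
T=[(261.2,175),(219.1,204.1),(201.2,235.9)];S=[(395.2,226.1),(433.6,199.1),(443.3,174.8)]
for a,b in zip(T,S):
    p=plane('top',a,.105);q=plane('scene',b,.105)
    o1,d1=ray('top',a);o2,d2=ray('scene',b)
    k=np.linalg.lstsq(np.c_[d1,-d2],o2-o1,rcond=None)[0]
    print(p[:2],q[:2],((o1+k[0]*d1)+(o2+k[1]*d2))/2, np.hypot(*p[:2]))
# ring (bright, low-sat) in both
for n,im,(x0,y0,x1,y1) in (('top',t,(340,194,372,226)),('scene',s,(270,158,302,184))):
    g=cv2.resize(im[y0:y1,x0:x1],None,fx=8,fy=8,interpolation=cv2.INTER_CUBIC)
    v=cv2.cvtColor(g,cv2.COLOR_BGR2GRAY)
    m=(v>170 if n=='top' else v>140).astype(np.uint8)
    cs,hi=cv2.findContours(m,cv2.RETR_CCOMP,cv2.CHAIN_APPROX_NONE)
    for c in cs:
        if len(c)>60:
            e=cv2.fitEllipse(c);u=np.array(e[0])/8+[x0-.44,y0-.44];print(n,u,np.array(e[1])/8,plane(n,u,.2))
# plate corners from screws
for z in [(550,249),(688,227),(573,382),(713,359)]:
    print('screw',plane('top',(z[0]/3.4+170,z[1]/3.4+120),.2))
h=[(520,57),(619,42),(554,235),(650,220)]
for z in h: print('tray',plane('top',(z[0]/3.4+170,z[1]/3.4+120),.056)[:2])
print('basin top')
h=cv2.cvtColor(t,cv2.COLOR_BGR2HSV);m=cv2.inRange(h,(0,140,60),(10,255,255))|cv2.inRange(h,(170,140,60),(180,255,255));m[:, :415]=0;m[:212]=0;m[305:]=0;m[:,510:]=0
c=max(cv2.findContours(m,cv2.RETR_EXTERNAL,cv2.CHAIN_APPROX_NONE)[0],key=len);e=cv2.fitEllipse(c);print(e,plane('top',e[0],.07))
for q in [(463,257),]: print(plane('top',q,.005))
print('tin',plane('top',(289/3.4+170,400/3.4+120),.048),'block',plane('top',(172/3.4+170,190/3.4+120),.031))
for z in [(397,268),(405,490)]: print('chisel',plane('top',(z[0]/3.4+170,z[1]/3.4+120),.012))
E
```

```text
[0.63517666 0.20378987] [0.64234196 0.20971626] [0.6371102  0.20776798 0.09891021] 0.6670679915103711
[0.54516128 0.32343354] [0.55103156 0.32736206] [0.54645906 0.32669623 0.10007019] 0.6338849044340285
[0.450504   0.36974344] [0.45602756 0.37386856] [0.45144632 0.3731851  0.10040444] 0.5828070579812573
top [355.26091915 209.45452171] [23.3116703 23.4914608] [ 0.51725416 -0.06964445  0.2       ]
top [355.12937027 209.3465324 ] [14.25610542 14.6162262 ] [ 0.51754858 -0.06928401  0.2       ]
scene [284.57445389 171.94526249] [17.09479523 28.45085335] [ 0.52084257 -0.06967601  0.2       ]
scene [285.63224083 170.13737255] [ 7.33024263 15.88006401] [ 0.513936   -0.06696427  0.2       ]
scene [294.72092491 160.52047425] [1.81898546 2.75951266] [ 0.47693804 -0.04296699  0.2       ]
screw [ 0.56159881 -0.00487314  0.2       ]
screw [ 0.58174282 -0.11644229  0.2       ]
screw [ 0.45336544 -0.0246652   0.2       ]
screw [ 0.47377816 -0.13612673  0.2       ]
tray [0.77394531 0.02339   ]
tray [ 0.78982684 -0.06698867]
tray [ 0.60735257 -0.00989815]
tray [ 0.62258547 -0.0957107 ]
basin top
((461.6396789550781, 256.2408752441406), (80.00330352783203, 83.58895111083984), 132.56410217285156) [ 0.40825067 -0.38950789  0.07      ]
[ 0.41294053 -0.41082387  0.005     ]
tin [0.45583081 0.221782   0.048     ] block [0.64974607 0.33974238 0.031     ]
chisel [0.58428752 0.13304914 0.012     ]
chisel [0.38154852 0.1195014  0.012     ]
```

Handle tops (A, B, C): about (0.637,0.206), (0.547,0.325) and (0.452,0.372). The bore is at (0.5175,-0.069) and the basin at about (0.411,-0.39). All are within reach. Next I need the wrist camera's offset from the tool so I can plan close looks.

```bash
cat >> h.py <<'E'
from scipy.spatial.transform import Rotation as Ro
def tool():
    o=robot.get_obs();return o,np.array(o['tool_pos']),Ro.from_euler('xyz',o['ee_rot'])
def go(p,yaw=np.pi/2):
    o,q,R=tool();T=Ro.from_euler('xyz',[np.pi,0,yaw])
    print('t',round(o['time'],2),'pos',q.round(4),'rpy',np.round(o['ee_rot'],3),'F',np.round(o['wrist_force'],1),'w',round(o['width'],4))
    print('shift cm',(R.inv().apply(np.array(p)-q)*100).round(2),'rot',(R.inv()*T).as_rotvec().round(3))
E
python3 - <<'E'
from h import *
K,R,t=cam('wrist');o,q,Rt=tool()
print('cam in tool',Rt.inv().apply(-R.T@t-q),'axis',Rt.inv().apply(R.T@[0,0,1]))
go([.52,-.19,.34]); go([.52,-.19,.30])
E
```

```text
cam in tool [ 0.0731253  -0.00108145 -0.16550086] axis [-2.51726416e-01 -3.33165906e-04  9.67798378e-01]
t 0.15 pos [ 0.1987 -0.5124  0.2186] rpy [-3.14 -0.    0.37] F [ 0.2 -0.5  0.6] w 0.0938
shift cm [ 41.62 -18.47 -12.1 ] rot [-1.000e-03 -1.000e-03 -1.201e+00]
t 0.15 pos [ 0.1987 -0.5124  0.2186] rpy [-3.14 -0.    0.37] F [ 0.2 -0.5  0.6] w 0.0938
shift cm [ 41.62 -18.46  -8.1 ] rot [-1.000e-03 -1.000e-03 -1.201e+00]
```

```bash
python3 -c "
from h import *
go([.5175,-.11,.32])"
```

```text
t 0.15 pos [ 0.1987 -0.5124  0.2186] rpy [-3.14 -0.    0.37] F [ 0.2 -0.5  0.6] w 0.0938
shift cm [ 44.28 -26.02 -10.09] rot [-1.000e-03 -1.000e-03 -1.201e+00]
```

apply_moves:
  moves:
    - [[0,0,-4],[0,0,-0.12],1]
    - [[1,-1,-8],[0,0,-0.24],1]
    - [[4.4,-2.6,-10],[0,0,-0.36],1]
    - [[8,-4.7,-10],[0,0,-0.48],1]
    - [[11.5,-6.8,-10],[0,0,-0.6],1]
    - [[15,-8.8,-10],[0,0,-0.72],1]
    - [[18.5,-10.9,-10],[0,0,-0.84],1]
    - [[22,-13,-10],[0,0,-0.96],1]
    - [[25.5,-15,-10],[0,0,-1.08],1]
    - [[29,-17,-10],[0,0,-1.2],1]

```text
time: 0.98
tool_pos: [0.4084, -0.2476, 0.3193]
ee_rot: [3.142, 0.0, 1.576]
wrist_force: [-0.1, -0.8, -0.3]
width: 0.0942
```

```bash
python3 -c "
from h import *
go([.5175,-.11,.32])"
```

```text
t 0.98 pos [ 0.4084 -0.2476  0.3193] rpy [3.142 0.    1.576] F [-0.1 -0.8 -0.3] w 0.0942
shift cm [13.71 10.97 -0.07] rot [0.    0.    0.005]
```

apply_moves:
  moves:
    - [[3,2.3,0],[0,0,0],1]
    - [[6,4.8,0],[0,0,0],1]
    - [[9,7.2,0],[0,0,0],1]
    - [[12,9.6,0],[0,0,0],1]
    - [[13.7,11,0],[0,0,0.005],1]
    - [[13.7,11,0],[0,0,0.005],1]
    - [[13.7,11,0],[0,0,0.005],1]
    - [[13.7,11,0],[0,0,0.005],1]
    - [[13.7,11,0],[0,0,0.005],1]
    - [[13.7,11,0],[0,0,0.005],1]

```text
time: 1.82
tool_pos: [0.5172, -0.1138, 0.3197]
ee_rot: [3.141, 0.0, 1.563]
wrist_force: [0.1, 0.2, 0.7]
width: 0.0941
```

```bash
python3 -c "
from h import *
go([.5175,-.11,.32])
C=cam('wrist')
im=optics.snapshot('wrist')[:,:,::-1];cv2.imwrite('pics/w1.png',im);np.savez('w1.npz',K=C[0],R=C[1],t=C[2]);print(proj('w',(.5175,-.069,.2),C))"
```

```text
t 1.82 pos [ 0.5172 -0.1138  0.3197] rpy [3.141 0.    1.563] F [0.1 0.2 0.7] w 0.0941
shift cm [ 0.38  0.02 -0.03] rot [ 0.     0.    -0.008]
[317.88558557 157.72569319]
```

View pics/w1.png

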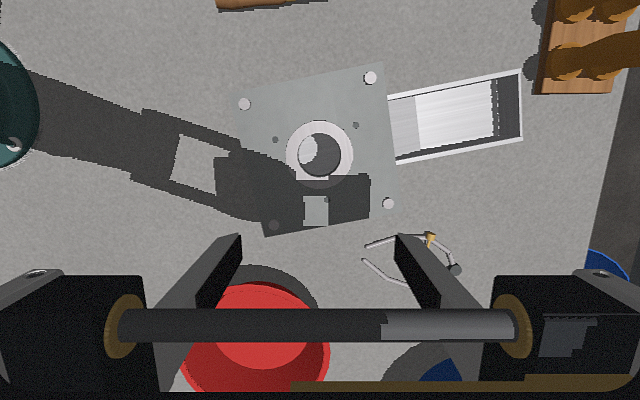

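The ring is seen at about (319,153), close to the predicted (318,158). I'll fit it now.

```bash
python3 - <<'E'
from h import *
d=np.load('w1.npz');C=(d['K'],d['R'],d['t'])
im=cv2.imread('pics/w1.png')
x0,y0,x1,y1=275,110,365,200
g=cv2.resize(im[y0:y1,x0:x1],None,fx=7,fy=7,interpolation=cv2.INTER_CUBIC);cv2.imwrite('pics/w1z.png',g)
for z in [(244,104),(370,77),(388,203),(274,225)]: print(plane('w',z,.2,C))
print(plane('w',(319.5,153),.2,C))
E
```

```text
[ 0.4533271  -0.02181582  0.2       ]
[ 0.56267196 -0.00072649  0.2       ]
[ 0.5834669  -0.11210508  0.2       ]
[ 0.47467596 -0.1330584   0.2       ]
[ 0.51900124 -0.06474878  0.2       ]
```

View pics/w1z.png

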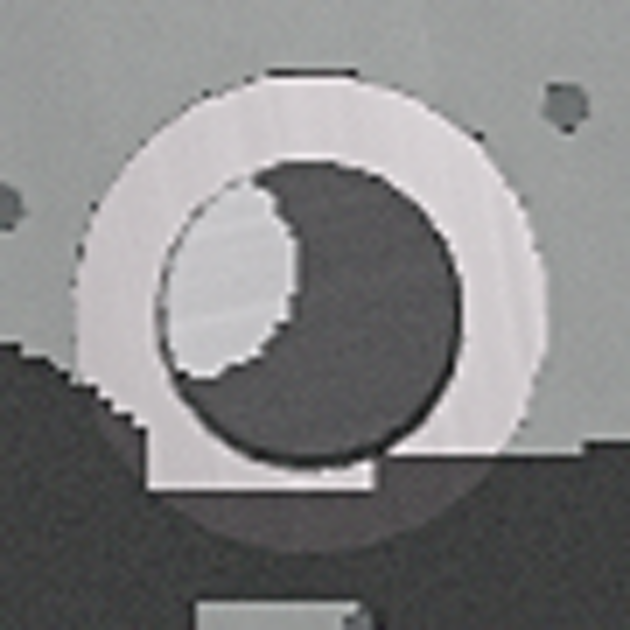

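apply_moves:
  moves:
    - [[3.5,0.3,0],[0,0,-0.005],1]
    - [[7.5,0.7,0],[0,0,-0.008],1]
    - [[11.5,1,0],[0,0,-0.008],1]
    - [[15.5,1.4,0],[0,0,-0.008],1]
    - [[19.5,1.8,0],[0,0,-0.008],1]
    - [[23.5,2.2,0],[0,0,-0.008],1]
    - [[27.5,2.6,0],[0,0,-0.008],1]
    - [[30,2.8,0],[0,0,-0.008],1]
    - [[30,2.8,0],[0,0,-0.008],1]
    - [[30,2.8,0],[0,0,-0.008],1]

```text
time: 2.7
tool_pos: [0.5476, 0.1874, 0.3192]
ee_rot: [-3.141, 0.001, 1.574]
wrist_force: [0.5, -0.4, -0.1]
width: 0.0938
```

```bash
python3 -c "
from h import *
go([.545,.19,.32])
C=cam('wrist')
im=optics.snapshot('wrist')[:,:,::-1];cv2.imwrite('pics/w2.png',im);np.savez('w2.npz',K=C[0],R=C[1],t=C[2])
for p in [(0.637,0.206),(0.547,0.325),(0.452,0.372)]: print(proj('w',p+(.105,),C))"
```

```text
t 2.7 pos [0.5476 0.1874 0.3192] rpy [-3.141e+00  1.000e-03  1.574e+00] F [ 0.5 -0.4 -0.1] w 0.0938
shift cm [ 0.26 -0.26 -0.08] rot [-0.     0.001  0.003]
[390.99411825 171.49854803]
[317.94142796  66.46632173]
[231.10425278  19.70583623]
```

View pics/w2.png

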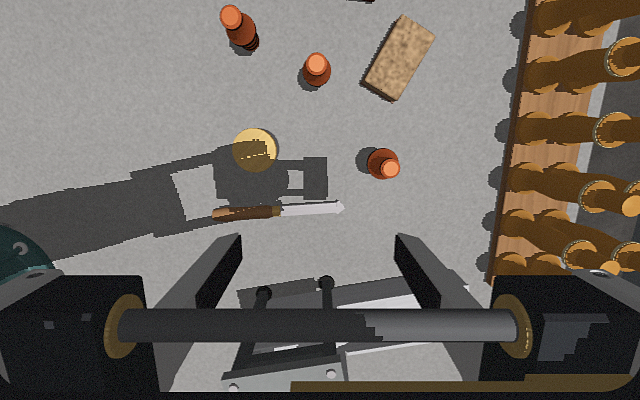

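Handle tops seen at A (390,168), B (317,63) and C (231,16), all within 4 px of prediction.

```bash
python3 - <<'E'
from h import *
d=np.load('w2.npz');C=(d['K'],d['R'],d['t'])
im=cv2.imread('pics/w2.png')
m=((im[:,:,2]>190)&(im[:,:,1]<150)&(im[:,:,0]<120)).astype(np.uint8)
for x,y in ((390,168),(317,63),(231,16)):
    mm=np.zeros_like(m);mm[max(0,y-15):y+16,x-15:x+16]=m[max(0,y-15):y+16,x-15:x+16]
    k,l,st,ce=cv2.connectedComponentsWithStats(mm);i=1+np.argmax(st[1:,4])
    print(st[i],ce[i],plane('w',ce[i],.105,C))
print('bore',plane('w',(319.2,154.2),.2,(lambda d:(d['K'],d['R'],d['t']))(np.load('w1.npz'))))
p=plane('w',(390,168.3),.105,C)
E
```

```text
[395 161   5  14  27] [397.22222222 167.33333333] [0.64429318 0.21113977 0.105     ]
[318  53   9  21  52] [322.96153846  62.5       ] [0.55264406 0.32915343 0.105     ]
[222   5  19  24 301] [230.88704319  15.71096346] [0.45202484 0.3758906  0.105     ]
bore [ 0.51872104 -0.06582608  0.2       ]
```

```bash
python3 - <<'E'
from h import *
d=np.load('w2.npz');C=(d['K'],d['R'],d['t'])
im=cv2.imread('pics/w2.png')
cv2.imwrite('pics/w2z.png',np.hstack([cv2.resize(im[y-18:y+22,x-20:x+20],(260,260),interpolation=cv2.INTER_NEAREST) for x,y in ((390,168),(317,63),(231,18))]))
for x,y in ((390,168),(317,63),(231,16)): print(im[y,x])
m=((im[:,:,2]>165)&(im[:,:,1]<160)&(im[:,:,0].astype(int)<im[:,:,2]-70)).astype(np.uint8)
for x,y in ((390,168),(317,63),(231,16)):
    k,l,st,ce=cv2.connectedComponentsWithStats(m);i=l[y,x]
    print(st[i],ce[i],plane('w',ce[i],.105,C))
E
```

```text
[ 98 149 234]
[ 99 152 234]
[ 79 128 220]
[381 159  19  19 267] [390.18726592 168.14981273] [0.63575614 0.21011249 0.105     ]
[306  53  21  22 338] [316.15680473  63.18639053] [0.54497677 0.32841722 0.105     ]
[220   5  21  24 382] [230.52879581  16.48691099] [0.45158356 0.37513546 0.105     ]
```

View pics/w2z.png

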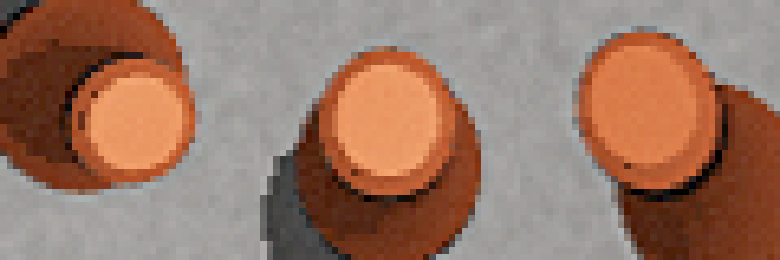

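```bash
python3 -c "
from h import *
go([.6355,.209,.20]);go([.6355,.209,.087])"
```

```text
t 2.75 pos [0.5477 0.1864 0.3194] rpy [-3.141e+00  1.000e-03  1.572e+00] F [-0.  -0.9  0.1] w 0.0939
shift cm [ 2.26  8.79 11.94] rot [-0.     0.001  0.002]
t 2.75 pos [0.5477 0.1864 0.3194] rpy [-3.141e+00  1.000e-03  1.572e+00] F [-0.  -0.9  0.1] w 0.0939
shift cm [ 2.27  8.79 23.24] rot [-0.     0.001  0.002]
```

apply_moves:
  moves:
    - [[0.8,3,2],[0,0,0],1]
    - [[1.6,6,4],[0,0,0],1]
    - [[2.3,8.7,6],[0,0,0],1]
    - [[2.3,8.8,9.5],[0,0,0],1]
    - [[2.3,8.8,12],[0,0,0],1]
    - [[2.3,8.8,14],[0,0,0],1]
    - [[2.3,8.8,16],[0,0,0],1]
    - [[2.3,8.8,17],[0,0,0],1]
    - [[2.3,8.8,17],[0,0,0],1]
    - [[2.3,8.8,17],[0,0,0],1]

```text
time: 3.58
tool_pos: [0.6358, 0.2089, 0.1499]
ee_rot: [-3.142, 0.0, 1.571]
wrist_force: [0.8, 0.4, 0.9]
width: 0.0939
```

```bash
python3 -c "
from h import *
go([.6355,.209,.087])
C=cam('wrist')
im=optics.snapshot('wrist')[:,:,::-1];cv2.imwrite('pics/w3.png',im)
o,q,R=tool();print(proj('w',q,C))
m=((im[:,:,2]>165)&(im[:,:,1]<160)&(im[:,:,0].astype(int)<im[:,:,2]-70)).astype(np.uint8)
k,l,st,ce=cv2.connectedComponentsWithStats(m)
for i in range(1,k):
  if st[i,4]>400: print(st[i],ce[i],plane('w',ce[i],.105,C))"
```

```text
t 3.58 pos [0.6358 0.2089 0.1499] rpy [-3.142  0.     1.571] F [0.8 0.4 0.9] w 0.0939
shift cm [ 0.01 -0.03  6.29] rot [-0.  0.  0.]
[319.13612413 257.73720909]
[577   0  63  41 612] [622.2630719   19.45424837] [0.81979636 0.34444034 0.105     ]
[ 547    5   53   46 1560] [572.14807692  27.3275641 ] [0.79038307 0.34016745 0.105     ]
[ 155   29   37   41 1196] [173.26337793  48.88879599] [0.54631537 0.32825155 0.105     ]
[ 533   83  107   58 2718] [582.06364974 114.76857984] [0.80732283 0.28908682 0.105     ]
[ 520  172   95   51 2146] [564.28378378 192.92264678] [0.80612111 0.23718204 0.105     ]
[313 216  22  29 424] [324.60377358 228.78301887] [0.64052099 0.21104702 0.105     ]
[ 509  244   74   31 1119] [540.97050938 261.3717605 ] [0.79926102 0.1858775  0.105     ]
```

View pics/w3.png

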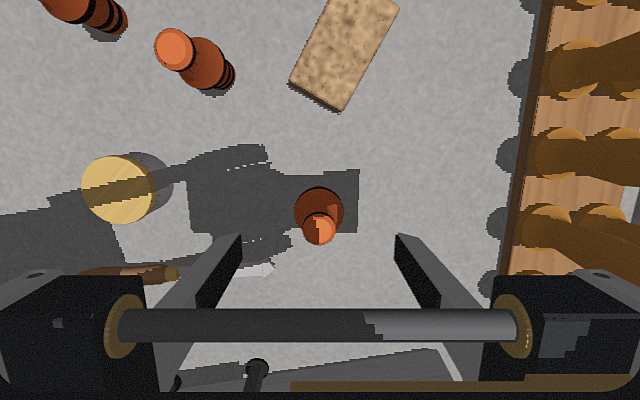

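Handle A's top is at (319,229), centred between the jaws. I'll lower and close.

apply_moves:
  moves:
    - [[0.1,0,1.5],[0,0,0],1]
    - [[0.1,0,3],[0,0,0],1]
    - [[0.1,0,4.5],[0,0,0],1]
    - [[0.1,0,5.7],[0,0,0],1]
    - [[0.1,0,6.2],[0,0,0],1]
    - [[0.1,0,6.2],[0,0,0],1]
    - [[0.1,0,6.2],[0,0,0],0]
    - [[0.1,0,6.2],[0,0,0],0]
    - [[0.1,0,6.2],[0,0,0],0]
    - [[0.1,0,6.2],[0,0,0],0]

```text
time: 4.47
tool_pos: [0.6362, 0.2115, 0.0886]
ee_rot: [3.14, -0.0, 1.573]
wrist_force: [-0.2, -0.3, -0.5]
width: 0.0711
```

apply_moves:
  moves:
    - [[0,0,0],[0,0,0],0]
    - [[0,0,0],[0,0,0],0]
    - [[0,0,-1],[0,0,0],0]
    - [[0,0,-3],[0,0,0],0]
    - [[0,0,-6],[0,0,0],0]
    - [[0,0,-10],[0,0,0],0]
    - [[0,0,-14],[0,0,0],0]
    - [[0,0,-18],[0,0,0],0]
    - [[0,0,-21.5],[0,0,0],0]
    - [[0,0,-21.5],[0,0,0],0]

```text
time: 5.3
tool_pos: [0.6375, 0.2119, 0.3145]
ee_rot: [3.124, -0.004, 1.573]
wrist_force: [0.2, -0.3, 1.1]
width: 0.0041
```

```bash
python3 -c "
from h import *
go([.518,-.067,.302])
go([.518,-.067,.25])"
```

```text
t 5.3 pos [0.6375 0.2119 0.3145] rpy [ 3.124 -0.004  1.573] F [ 0.2 -0.3  1.1] w 0.0041
shift cm [-27.87 -12.03   0.92] rot [ 0.018 -0.004  0.002]
t 5.3 pos [0.6375 0.2119 0.3145] rpy [ 3.124 -0.004  1.573] F [ 0.2 -0.3  1.1] w 0.0041
shift cm [-27.89 -12.12   6.12] rot [ 0.018 -0.004  0.002]
```

The fingers close slowly, about 70 mm/s, so I lifted before they gripped. I'll check the handle is still standing.

```bash
python3 -c "
from h import *
im=optics.snapshot('scene')[:,:,::-1]
cv2.imwrite('pics/s4.png',cv2.resize(im[140:280,250:490],None,fx=3.3,fy=3.3,interpolation=cv2.INTER_CUBIC))
C=cam('wrist');cv2.imwrite('pics/w4.png',optics.snapshot('wrist')[:,:,::-1]);np.savez('w4.npz',K=C[0],R=C[1],t=C[2])
go([.636,.209,.2])"
```

```text
t 5.4 pos [0.6363 0.2116 0.3061] rpy [ 3.135e+00 -1.000e-03  1.573e+00] F [-0.2  0.5 -0.3] w 0.0006
shift cm [-0.27 -0.1  10.61] rot [ 0.006 -0.001  0.002]
```

View pics/s4.png

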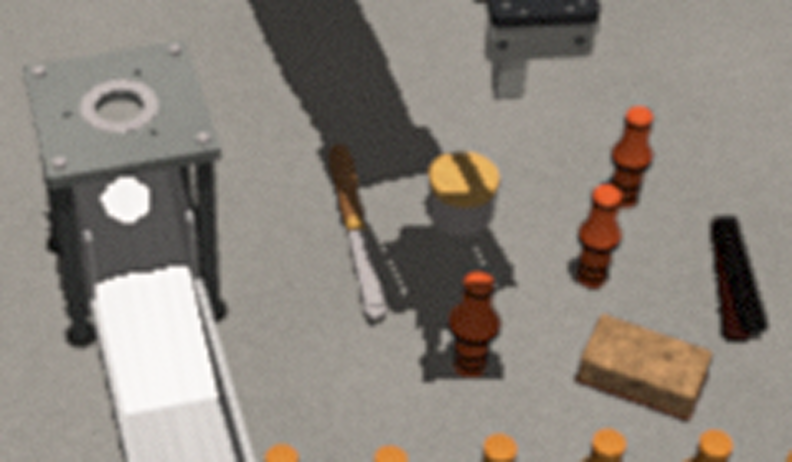

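View pics/w4.png

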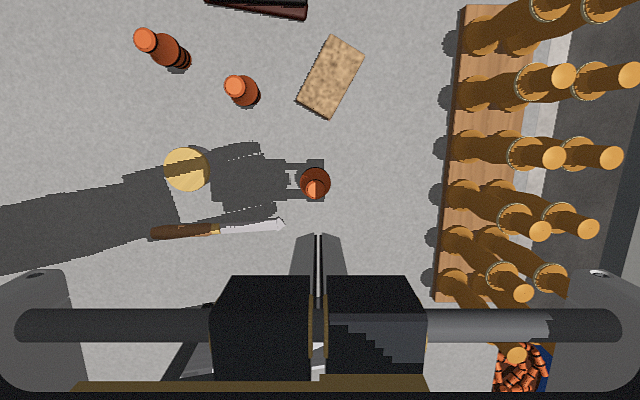

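Handle A still stands, unmoved, with its top at about (315,187) in the wrist view. I'll regrip from a smaller opening and wait long enough this time.

```bash
python3 -c "
from h import *
d=np.load('w4.npz');C=(d['K'],d['R'],d['t'])
print(plane('w',(314.5,187.5),.105,C))
go([.636,.210,.2]);go([.636,.210,.088])"
```

```text
[0.63541622 0.21262569 0.105     ]
t 5.4 pos [0.6363 0.2116 0.3061] rpy [ 3.135e+00 -1.000e-03  1.573e+00] F [-0.2  0.5 -0.3] w 0.0006
shift cm [-0.17 -0.1  10.61] rot [ 0.006 -0.001  0.002]
t 5.4 pos [0.6363 0.2116 0.3061] rpy [ 3.135e+00 -1.000e-03  1.573e+00] F [-0.2  0.5 -0.3] w 0.0006
shift cm [-0.19 -0.17 21.81] rot [ 0.006 -0.001  0.002]
```

apply_moves:
  moves:
    - [[0,0,2],[0,0,0],0.65]
    - [[0,0,5],[0,0,0],0.65]
    - [[-0.1,-0.1,8],[0,0,0],0.65]
    - [[-0.1,-0.1,11],[0,0,0],0.65]
    - [[-0.1,-0.1,13],[0,0,0],0.65]
    - [[-0.1,-0.1,14.5],[0,0,0],0.65]
    - [[-0.1,-0.1,15.5],[0,0,0],0.65]
    - [[-0.1,-0.1,15.5],[0,0,0],0.65]
    - [[-0.1,-0.1,15.5],[0,0,0],0.65]
    - [[-0.1,-0.1,15.5],[0,0,0],0.65]

```text
time: 6.23
tool_pos: [0.6351, 0.2105, 0.1484]
ee_rot: [3.14, -0.0, 1.573]
wrist_force: [-0.5, 0.9, 1.1]
width: 0.0602
```

```bash
python3 -c "
from h import *
go([.636,.210,.088])"
```

```text
t 6.23 pos [0.6351 0.2105 0.1484] rpy [ 3.14  -0.     1.573] F [-0.5  0.9  1.1] w 0.0602
shift cm [-0.05  0.08  6.04] rot [ 0.001 -0.     0.002]
```

apply_moves:
  moves:
    - [[0,0,1.5],[0,0,0],0.65]
    - [[0,0.1,3],[0,0,0],0.65]
    - [[0,0.1,4.5],[0,0,0],0.65]
    - [[0,0.1,5.7],[0,0,0],0.65]
    - [[0,0.1,6],[0,0,0],0.2]
    - [[0,0.1,6],[0,0,0],0]
    - [[0,0.1,6],[0,0,0],0]
    - [[0,0.1,6],[0,0,0],0]
    - [[0,0.1,6],[0,0,0],0]
    - [[0,0.1,6],[0,0,0],0]

```text
time: 7.07
tool_pos: [0.6362, 0.2105, 0.0886]
ee_rot: [3.14, -0.0, 1.573]
wrist_force: [-0.2, 0.0, 0.6]
width: 0.0245
```

apply_moves:
  moves:
    - [[0,0,0],[0,0,0],0]
    - [[0,0,0],[0,0,0],0]
    - [[0,0,0],[0,0,0],0]
    - [[0,0,0],[0,0,0],0]
    - [[0,0,-1],[0,0,0],0]
    - [[0,0,-3],[0,0,0],0]
    - [[0,0,-7],[0,0,0],0]
    - [[0,0,-11],[0,0,0],0]
    - [[0,0,-15],[0,0,0],0]
    - [[0,0,-19],[0,0,0],0]

```text
time: 7.9
tool_pos: [0.6348, 0.2102, 0.2788]
ee_rot: [-3.14, 0.001, 1.573]
wrist_force: [1.2, 0.5, -0.5]
width: 0.0231
```

```bash
python3 -c "
from h import *
go([.5185,-.067,.322])"
```

```text
t 7.9 pos [0.6348 0.2102 0.2788] rpy [-3.140e+00  1.000e-03  1.573e+00] F [ 1.2  0.5 -0.5] w 0.0231
shift cm [-27.7  -11.7   -4.28] rot [-0.002  0.001  0.002]
```

Gripped at width 23 mm. I'll move over the bore.

apply_moves:
  moves:
    - [[-0.5,0,-3],[0,0,0],0]
    - [[-3.5,-1.5,-4.5],[0,0,0],0]
    - [[-7,-3,-4.5],[0,0,0],0]
    - [[-10.5,-4.5,-4.5],[0,0,0],0]
    - [[-14,-6,-4.5],[0,0,0],0]
    - [[-17.5,-7.5,-4.5],[0,0,0],0]
    - [[-21,-9,-4.5],[0,0,0],0]
    - [[-24.5,-10.4,-4.5],[0,0,0],0]
    - [[-27,-11.5,-4.5],[0,0,0],0]
    - [[-27.7,-11.7,-4.5],[0,0,0],0]

```text
time: 8.73
tool_pos: [0.5172, -0.0701, 0.3227]
ee_rot: [-3.14, 0.002, 1.568]
wrist_force: [-0.0, 0.4, -0.5]
width: 0.0234
```

apply_moves:
  moves:
    - [[0,0,0],[0,0,0],0]
    - [[0,0,0],[0,0,0],0]
    - [[0,0,0],[0,0,0],0]
    - [[0,0,0],[0,0,0],0]
    - [[0,0,0],[0,0,0],0]
    - [[0,0,0],[0,0,0],0]
    - [[0,0,0],[0,0,0],0]
    - [[0,0,0],[0,0,0],0]
    - [[0,0,0],[0,0,0],0]
    - [[0,0,0],[0,0,0],0]

```text
time: 9.57
tool_pos: [0.5192, -0.0668, 0.3224]
ee_rot: [-3.142, 0.0, 1.573]
wrist_force: [-0.8, 0.3, -0.7]
width: 0.0229
```

```bash
python3 -c "
from h import *
go([.518,-.067,.322])
C=cam('wrist');im=optics.snapshot('wrist')[:,:,::-1];cv2.imwrite('pics/w5.png',im);np.savez('w5.npz',K=C[0],R=C[1],t=C[2])
im=optics.snapshot('scene')[:,:,::-1];cv2.imwrite('pics/s5f.png',im)
cv2.imwrite('pics/s5.png',cv2.resize(im[90:210,220:360],None,fx=5,fy=5,interpolation=cv2.INTER_CUBIC))
"
```

```text
t 9.57 pos [ 0.5192 -0.0668  0.3224] rpy [-3.142  0.     1.573] F [-0.8  0.3 -0.7] w 0.0229
shift cm [-0.02 -0.12  0.04] rot [-0.     0.     0.002]
```

View pics/w5.png

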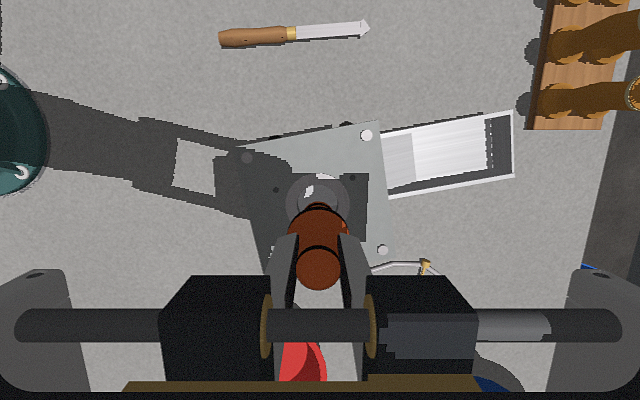

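View pics/s5.png

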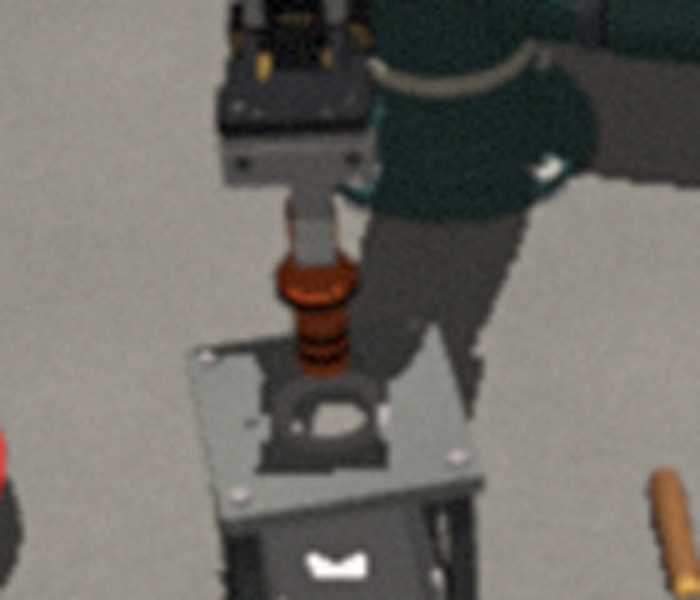

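```bash
python3 -c "
from h import *
d=np.load('w5.npz');C=(d['K'],d['R'],d['t'])
for n,p in (('foot',(.519,-.067,.234)),('sh',(.519,-.067,.275)),('belly',(.519,-.067,.288)),('top',(.519,-.067,.339)),('bore',(.519,-.067,.2))):
  u=proj('scene',p);print(n,'wrist',proj('w',p,C),'scene zoom',(u-[220,90])*5+2)
for z in ((246,157),(366.5,135.5),(383,250)): print(plane('w',z,.2,C))
for z in ((206,356),(457,457),(240,493)): print('sc',plane('scene',((z[0]-2)/5+220,(z[1]-2)/5+90),.2))
"
```

```text
foot wrist [317.77132704 214.84163693] scene zoom [325.47348849 359.69622914]
sh wrist [317.75318821 230.74573095] scene zoom [319.75586778 297.66974529]
belly wrist [317.7460202  237.03062469] scene zoom [317.89011692 277.42951395]
top wrist [317.70720142 271.0668711 ] scene zoom [310.31059633 195.20457537]
bore wrist [317.78269696 204.87250368] scene zoom [330.03167099 409.1447756 ]
[ 0.45287683 -0.0216542   0.2       ]
[ 0.56292461 -0.00213996  0.2       ]
[ 0.58391094 -0.11318888  0.2       ]
sc [ 0.47208079 -0.13349974  0.2       ]
sc [ 0.55994085 -0.00188977  0.2       ]
sc [ 0.57952597 -0.11203672  0.2       ]
```

```bash
python3 -c "
import cv2
im=cv2.imread('pics/w5.png');cv2.imwrite('pics/w5z.png',cv2.resize(im[160:300,250:390],None,fx=5,fy=5,interpolation=cv2.INTER_NEAREST)[:600])"
```

```text
(no output)
```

View pics/w5z.png

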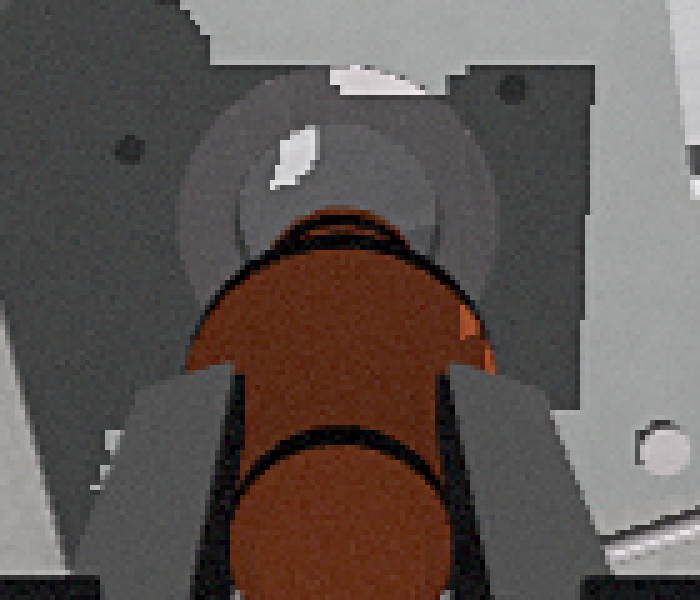

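Belly, foot and ring are all centred near column 318 in the wrist view, within about 1 mm. The foot is about 1–1.5 mm off along −y, so I'll trim that and lower until the foot is about 43 mm into the bore.

apply_moves:
  moves:
    - [[0.1,-0.1,1],[0,0,0],0]
    - [[0.1,-0.1,2],[0,0,0],0]
    - [[0.1,-0.1,3],[0,0,0],0]
    - [[0.1,-0.1,4],[0,0,0],0]
    - [[0.1,-0.1,5],[0,0,0],0]
    - [[0.1,-0.1,5.8],[0,0,0],0]
    - [[0.1,-0.1,6.6],[0,0,0],0]
    - [[0.1,-0.1,7.2],[0,0,0],0]
    - [[0.1,-0.1,7.6],[0,0,0],0]
    - [[0.1,-0.1,7.6],[0,0,0],0]

```text
time: 10.5
tool_pos: [0.5178, -0.0658, 0.2454]
ee_rot: [-3.14, -0.0, 1.573]
wrist_force: [-0.5, 0.2, -0.7]
width: 0.0234
```

```bash
python3 -c "
from h import *
go([.518,-.067,.245])
im=optics.snapshot('scene')[:,:,::-1]
cv2.imwrite('pics/s6.png',cv2.resize(im[90:210,220:360],None,fx=5,fy=5,interpolation=cv2.INTER_CUBIC))
"
```

```text
t 10.5 pos [ 0.5178 -0.0658  0.2454] rpy [-3.14  -0.     1.573] F [-0.5  0.2 -0.7] w 0.0234
shift cm [-0.12  0.02  0.04] rot [-0.002 -0.     0.002]
```

View pics/s6.png

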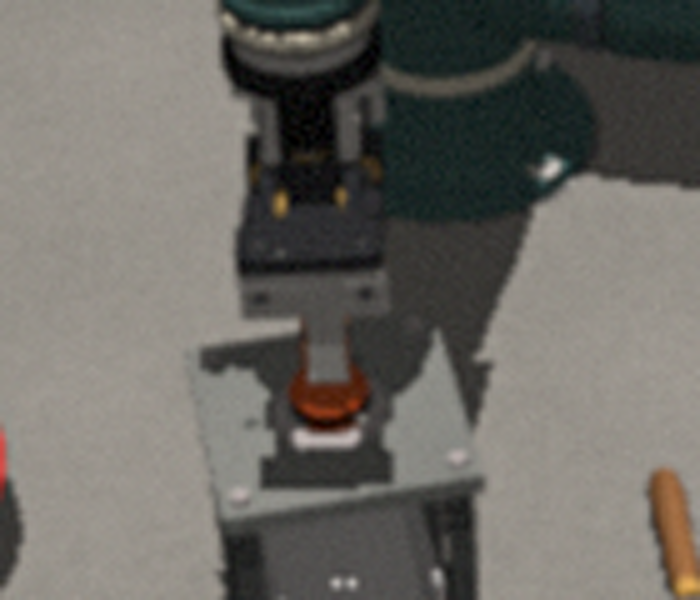

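The foot is inside the bore, the belly just above it, and there's no contact force. I'll release.

apply_moves:
  moves:
    - [[0,0,0],[0,0,0],0.4]
    - [[0,0,0],[0,0,0],0.5]
    - [[0,0,0],[0,0,0],0.65]
    - [[0,0,0],[0,0,0],0.65]
    - [[0,0,0],[0,0,0],0.65]
    - [[0,0,0],[0,0,0],0.65]
    - [[0,0,0],[0,0,0],0.65]
    - [[0,0,0],[0,0,0],0.65]
    - [[0,0,0],[0,0,0],0.65]
    - [[0,0,0],[0,0,0],0.65]

```text
time: 11.38
tool_pos: [0.5182, -0.0659, 0.2464]
ee_rot: [-3.142, 0.0, 1.573]
wrist_force: [0.6, 0.1, -0.9]
width: 0.0615
```

```bash
python3 -c "
from h import *
go([.518,-.067,.245])
im=optics.snapshot('scene')[:,:,::-1]
cv2.imwrite('pics/s7.png',cv2.resize(im[90:310,220:360],None,fx=2.7,fy=2.7,interpolation=cv2.INTER_CUBIC))
C=cam('wrist');im=optics.snapshot('wrist')[:,:,::-1];cv2.imwrite('pics/w7.png',im)
"
```

```text
t 11.38 pos [ 0.5182 -0.0659  0.2464] rpy [-3.142  0.     1.573] F [ 0.6  0.1 -0.9] w 0.0615
shift cm [-0.11 -0.02  0.14] rot [-0.     0.     0.002]
```

View pics/s7.png

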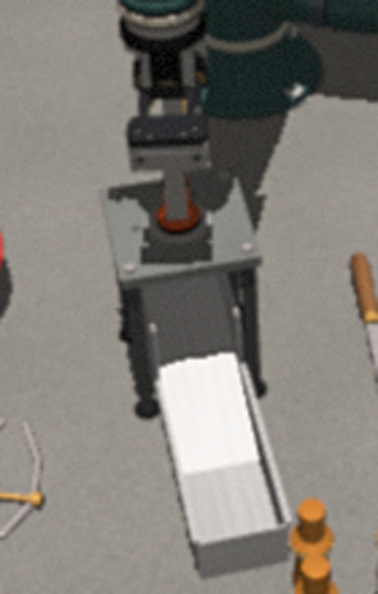

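View pics/w7.png

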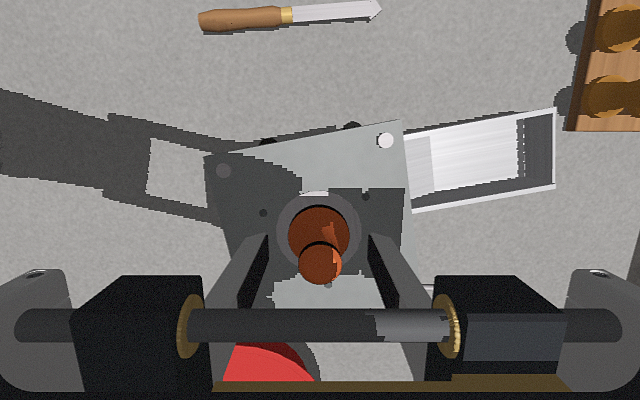

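Handle A stands upright in the bore with its belly above the ring. The belly is about 62 px wide against 83 px for the 60 mm ring, so roughly 43 mm: too thick. I'll regrip the neck and lift it out to the basin.

apply_moves:
  moves:
    - [[0,0,0.3],[0,0,0],0.4]
    - [[0,0,0.4],[0,0,0],0]
    - [[0,0,0.4],[0,0,0],0]
    - [[0,0,0.4],[0,0,0],0]
    - [[0,0,0.4],[0,0,0],0]
    - [[0,0,0.4],[0,0,0],0]
    - [[0,0,0.4],[0,0,0],0]
    - [[0,0,0.4],[0,0,0],0]
    - [[0,0,0.4],[0,0,0],0]
    - [[0,0,0.4],[0,0,0],0]

```text
time: 12.32
tool_pos: [0.5184, -0.0659, 0.2426]
ee_rot: [3.141, 0.0, 1.573]
wrist_force: [1.1, 0.1, -0.1]
width: 0.0234
```

apply_moves:
  moves:
    - [[0,0,0.4],[0,0,0],0]
    - [[0,0,0.4],[0,0,0],0]
    - [[0,0,-0.2],[0,0,0],0]
    - [[0,0,-1],[0,0,0],0]
    - [[0,0,-2],[0,0,0],0]
    - [[0,0,-3.2],[0,0,0],0]
    - [[0,0,-4.8],[0,0,0],0]
    - [[0,0,-6.5],[0,0,0],0]
    - [[0,0,-8],[0,0,0],0]
    - [[0,0,-9],[0,0,0],0]

```text
time: 13.15
tool_pos: [0.5186, -0.066, 0.3351]
ee_rot: [3.139, 0.001, 1.573]
wrist_force: [0.6, 0.6, -0.5]
width: 0.0231
```

```bash
python3 -c "
from h import *
go([.411,-.392,.33])
im=optics.snapshot('scene')[:,:,::-1]
cv2.imwrite('pics/s8.png',cv2.resize(im[70:230,130:360],None,fx=3,fy=3,interpolation=cv2.INTER_CUBIC))
"
```

```text
t 13.15 pos [ 0.5186 -0.066   0.3351] rpy [3.139e+00 1.000e-03 1.573e+00] F [ 0.6  0.6 -0.5] w 0.0231
shift cm [-32.58 -10.83   0.5 ] rot [0.003 0.001 0.002]
```

View pics/s8.png

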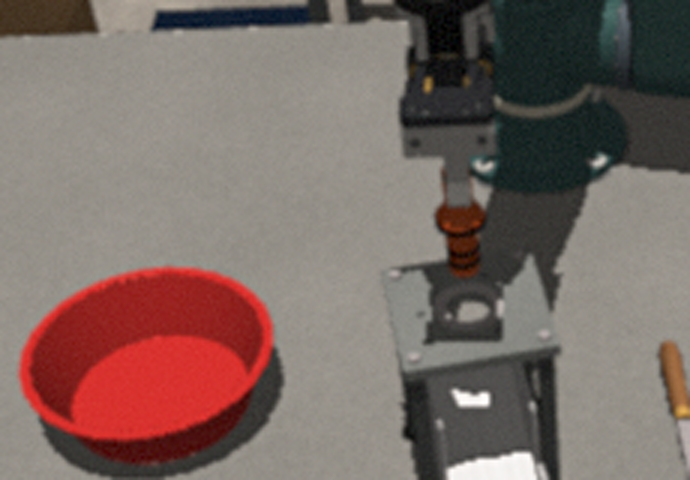

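```bash
python3 -c "
from h import *
print(plane('scene',(179,187),.07))
go([.41,-.388,.33]);go([.41,-.388,.105])"
```

```text
[ 0.42059894 -0.38608351  0.07      ]
t 13.2 pos [ 0.5191 -0.0661  0.3367] rpy [3.136e+00 1.000e-03 1.573e+00] F [ 0.8 -0.2  0.4] w 0.0235
shift cm [-32.17 -10.97   0.66] rot [0.006 0.001 0.002]
t 13.2 pos [ 0.5191 -0.0661  0.3367] rpy [3.136e+00 1.000e-03 1.573e+00] F [ 0.8 -0.2  0.4] w 0.0235
shift cm [-32.13 -11.11  23.16] rot [0.006 0.001 0.002]
```

apply_moves:
  moves:
    - [[-3.5,-1.1,0],[0,0,0],0]
    - [[-7.2,-2.4,0],[0,0,0],0]
    - [[-11,-3.7,0],[0,0,0],0]
    - [[-14.8,-5,0],[0,0,0],0]
    - [[-18.6,-6.2,0],[0,0,0],0]
    - [[-22.4,-7.5,0],[0,0,0],0]
    - [[-26,-8.7,0],[0,0,0],0]
    - [[-29.5,-9.8,1],[0,0,0],0]
    - [[-32,-10.8,3],[0,0,0],0]
    - [[-32.2,-10.9,6],[0,0,0],0]

```text
time: 14.03
tool_pos: [0.4082, -0.3935, 0.2734]
ee_rot: [3.14, 0.006, 1.567]
wrist_force: [-0.1, -0.2, -0.3]
width: 0.0233
```

```bash
python3 -c "
from h import *
go([.41,-.388,.105])"
```

```text
t 14.03 pos [ 0.4082 -0.3935  0.2734] rpy [3.14  0.006 1.567] F [-0.1 -0.2 -0.3] w 0.0233
shift cm [ 0.64  0.15 16.84] rot [ 0.002  0.006 -0.004]
```

apply_moves:
  moves:
    - [[0.3,0.2,3],[0,0,0],0]
    - [[0.3,0.2,6],[0,0,0],0]
    - [[0.3,0.2,9],[0,0,0],0]
    - [[0.3,0.2,12],[0,0,0],0]
    - [[0.3,0.2,14],[0,0,0],0]
    - [[0.3,0.2,15.5],[0,0,0],0]
    - [[0.3,0.2,16.5],[0,0,0],0]
    - [[0.3,0.2,16.9],[0,0,0],0]
    - [[0.3,0.2,16.9],[0,0,0],0]
    - [[0.3,0.2,16.9],[0,0,0],0]

```text
time: 14.87
tool_pos: [0.4122, -0.3855, 0.1044]
ee_rot: [3.141, 0.001, 1.573]
wrist_force: [0.3, -0.8, -0.9]
width: 0.0235
```

apply_moves:
  moves:
    - [[0,0,0.2],[0,0,0],0.3]
    - [[0,0,0.2],[0,0,0],0.5]
    - [[0,0,0.2],[0,0,0],0.65]
    - [[0,0,0.2],[0,0,0],0.65]
    - [[0,0,0.2],[0,0,0],0.65]
    - [[0,0,0.2],[0,0,0],0.65]
    - [[0,0,0.2],[0,0,0],0.65]
    - [[0,0,0.2],[0,0,0],0.65]
    - [[0,0,-2],[0,0,0],0.65]
    - [[0,0,-5],[0,0,0],0.65]

```text
time: 15.7
tool_pos: [0.4102, -0.3833, 0.1502]
ee_rot: [-3.136, -0.006, 1.573]
wrist_force: [1.9, 0.1, -0.4]
width: 0.0609
```

```bash
python3 -c "
from h import *
go([.545,.328,.3])
cv2.imwrite('pics/w9.png',optics.snapshot('wrist')[:,:,::-1])
"
```

```text
t 15.7 pos [ 0.4102 -0.3833  0.1502] rpy [-3.136 -0.006  1.573] F [ 1.9  0.1 -0.4] w 0.0609
shift cm [ 71.19  13.54 -14.61] rot [-0.006 -0.006  0.002]
```

View pics/w9.png

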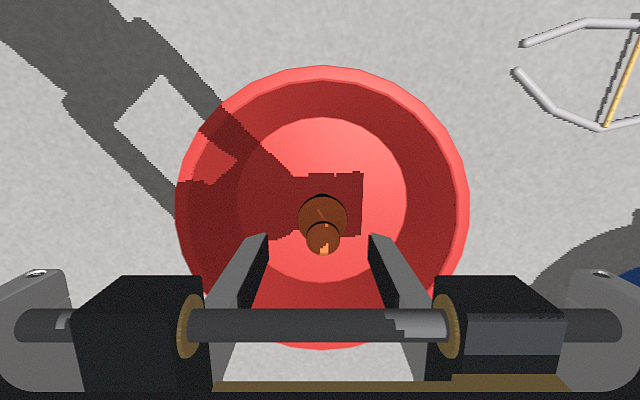

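Handle A stands upright on the basin floor at (322,238). On to handle B.

apply_moves:
  moves:
    - [[0,0,-4],[0,0,0],0.65]
    - [[0,0,-8],[0,0,0],0.65]
    - [[1.5,0.3,-11.5],[0,0,0],0.65]
    - [[4.5,0.9,-14],[0,0,0],0.65]
    - [[8,1.5,-15],[0,0,0],0.65]
    - [[12,2.3,-15],[0,0,0],0.65]
    - [[16,3,-15],[0,0,0],0.65]
    - [[20,3.8,-15],[0,0,0],0.65]
    - [[24,4.6,-15],[0,0,0],0.65]
    - [[28,5.3,-15],[0,0,0],0.65]

```text
time: 16.58
tool_pos: [0.4644, -0.1031, 0.3037]
ee_rot: [3.14, 0.0, 1.572]
wrist_force: [0.4, 0.7, 0.1]
width: 0.061
```

apply_moves:
  moves:
    - [[4,0.8,0],[0,0,0],0.65]
    - [[8,1.5,0],[0,0,0],0.65]
    - [[12,2.3,0],[0,0,0],0.65]
    - [[16,3,0],[0,0,0],0.65]
    - [[20,3.8,0],[0,0,0],0.65]
    - [[24,4.6,0],[0,0,0],0.65]
    - [[28,5.3,0],[0,0,0],0.65]
    - [[32,6.1,0],[0,0,0],0.65]
    - [[36,6.9,0],[0,0,0],0.65]
    - [[39,7.4,0],[0,0,0],0.65]

```text
time: 17.42
tool_pos: [0.5375, 0.2885, 0.3029]
ee_rot: [3.142, -0.001, 1.575]
wrist_force: [0.7, -1.0, -0.3]
width: 0.061
```

```bash
python3 -c "
from h import *
go([.545,.328,.15])"
```

```text
t 17.42 pos [0.5375 0.2885 0.3029] rpy [ 3.142e+00 -1.000e-03  1.575e+00] F [ 0.7 -1.  -0.3] w 0.061
shift cm [ 3.94  0.77 15.29] rot [ 0.    -0.001  0.004]
```

apply_moves:
  moves:
    - [[1.5,0.3,2.5],[0,0,0],0.65]
    - [[3,0.6,5],[0,0,0],0.65]
    - [[3.8,0.7,8],[0,0,0],0.65]
    - [[3.8,0.7,11],[0,0,0],0.65]
    - [[3.8,0.7,13.5],[0,0,0],0.65]
    - [[3.8,0.7,15],[0,0,0],0.65]
    - [[3.8,0.7,15.3],[0,0,0],0.65]
    - [[3.8,0.7,15.3],[0,0,0],0.65]
    - [[3.8,0.7,15.3],[0,0,0],0.65]
    - [[3.8,0.7,15.3],[0,0,0],0.65]

```text
time: 18.25
tool_pos: [0.5455, 0.3236, 0.1528]
ee_rot: [3.138, -0.002, 1.573]
wrist_force: [-0.5, 1.0, 0.5]
width: 0.0612
```

```bash
python3 -c "
from h import *
go([.545,.328,.088])
C=cam('wrist');im=optics.snapshot('wrist')[:,:,::-1];cv2.imwrite('pics/w10.png',im)
m=((im[:,:,2]>165)&(im[:,:,1]<160)&(im[:,:,0].astype(int)<im[:,:,2]-70)).astype(np.uint8)
k,l,st,ce=cv2.connectedComponentsWithStats(m)
for i in range(1,k):
  if st[i,4]>100 and st[i,0]<480: print(st[i],ce[i],plane('w',ce[i],.105,C))
"
```

```text
t 18.25 pos [0.5455 0.3236 0.1528] rpy [ 3.138e+00 -2.000e-03  1.573e+00] F [-0.5  1.   0.5] w 0.0612
shift cm [ 0.43 -0.07  6.48] rot [ 0.004 -0.002  0.002]
[163 140  34  29 641] [177.8424337  152.97659906] [0.45044734 0.37897448 0.105     ]
[313 218  14  20 214] [319.57943925 227.46261682] [0.5467792  0.32586988 0.105     ]
[225 359  42  15 247] [242.96356275 367.27125506] [0.4844708  0.20552332 0.105     ]
```

View pics/w10.png

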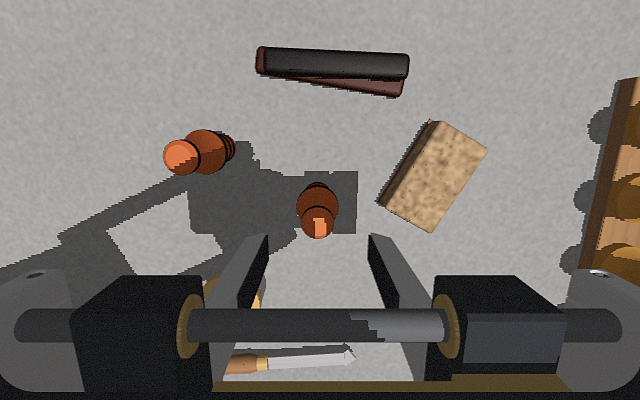

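B's top is at (317.5,222): centred across the jaws, about 5 mm ahead along +y. I'll trim and grip.

apply_moves:
  moves:
    - [[0.3,-0.1,1.5],[0,0,0],0.65]
    - [[0.5,-0.1,3],[0,0,0],0.65]
    - [[0.5,-0.1,4.5],[0,0,0],0.65]
    - [[0.5,-0.1,5.7],[0,0,0],0.65]
    - [[0.5,-0.1,6.4],[0,0,0],0.65]
    - [[0.5,-0.1,6.4],[0,0,0],0]
    - [[0.5,-0.1,6.4],[0,0,0],0]
    - [[0.5,-0.1,6.4],[0,0,0],0]
    - [[0.5,-0.1,6.4],[0,0,0],0]
    - [[0.5,-0.1,6.4],[0,0,0],0]

```text
time: 19.13
tool_pos: [0.544, 0.3285, 0.0876]
ee_rot: [3.14, -0.001, 1.573]
wrist_force: [0.3, -0.1, 0.4]
width: 0.0314
```

apply_moves:
  moves:
    - [[0,0,0],[0,0,0],0]
    - [[0,0,0],[0,0,0],0]
    - [[0,0,0],[0,0,0],0]
    - [[0,0,0],[0,0,0],0]
    - [[0,0,-1],[0,0,0],0]
    - [[0,0,-4],[0,0,0],0]
    - [[0,0,-8],[0,0,0],0]
    - [[0,0,-12],[0,0,0],0]
    - [[0,0,-16],[0,0,0],0]
    - [[0,0,-20],[0,0,0],0]

```text
time: 19.97
tool_pos: [0.5429, 0.328, 0.2886]
ee_rot: [-3.141, 0.0, 1.573]
wrist_force: [1.2, 1.5, -0.6]
width: 0.0235
```

```bash
python3 -c "
from h import *
go([.518,-.066,.322])"
```

```text
t 19.97 pos [0.5429 0.328  0.2886] rpy [-3.141  0.     1.573] F [ 1.2  1.5 -0.6] w 0.0235
shift cm [-39.39  -2.57  -3.33] rot [-0.     0.     0.002]
```

apply_moves:
  moves:
    - [[-2.5,-0.1,-3],[0,0,0],0]
    - [[-6.5,-0.4,-3.5],[0,0,0],0]
    - [[-10.5,-0.7,-3.5],[0,0,0],0]
    - [[-14.5,-1,-3.5],[0,0,0],0]
    - [[-18.5,-1.2,-3.5],[0,0,0],0]
    - [[-22.5,-1.5,-3.5],[0,0,0],0]
    - [[-26.5,-1.8,-3.5],[0,0,0],0]
    - [[-30.5,-2,-3.5],[0,0,0],0]
    - [[-34.5,-2.3,-3.5],[0,0,0],0]
    - [[-37.5,-2.5,-3.5],[0,0,0],0]

```text
time: 20.8
tool_pos: [0.5182, -0.0497, 0.3218]
ee_rot: [-3.142, 0.001, 1.571]
wrist_force: [1.1, -0.4, -0.6]
width: 0.0234
```

apply_moves:
  moves:
    - [[-1.5,-0.1,0],[0,0,0],0]
    - [[-1.9,-0.1,0],[0,0,0],0]
    - [[-1.9,-0.1,0],[0,0,0],0]
    - [[-1.9,-0.1,0],[0,0,0],0]
    - [[-1.9,-0.1,0],[0,0,0],0]
    - [[-1.9,-0.1,0],[0,0,0],0]
    - [[-1.9,-0.1,0],[0,0,0],0]
    - [[-1.9,-0.1,0],[0,0,0],0]
    - [[-1.9,-0.1,0],[0,0,0],0]
    - [[-1.9,-0.1,0],[0,0,0],0]

```text
time: 21.63
tool_pos: [0.5182, -0.0655, 0.3215]
ee_rot: [-3.142, 0.0, 1.573]
wrist_force: [-0.7, 0.6, -0.7]
width: 0.023
```

```bash
python3 -c "
from h import *
go([.518,-.066,.245])
C=cam('wrist');im=optics.snapshot('wrist')[:,:,::-1];cv2.imwrite('pics/w11.png',im)
a=cv2.resize(im[160:290,250:390],None,fx=3.8,fy=3.8,interpolation=cv2.INTER_NEAREST)
im=optics.snapshot('scene')[:,:,::-1]
b=cv2.resize(im[100:200,255:315],None,fx=4.3,fy=4.3,interpolation=cv2.INTER_CUBIC)[:a.shape[0]]
a=a[:b.shape[0]];cv2.imwrite('pics/c11.png',np.hstack([a,b]))
"
```

```text
t 21.63 pos [ 0.5182 -0.0655  0.3215] rpy [-3.142  0.     1.573] F [-0.7  0.6 -0.7] w 0.023
shift cm [-0.05 -0.02  7.65] rot [-0.     0.     0.003]
```

View pics/c11.png

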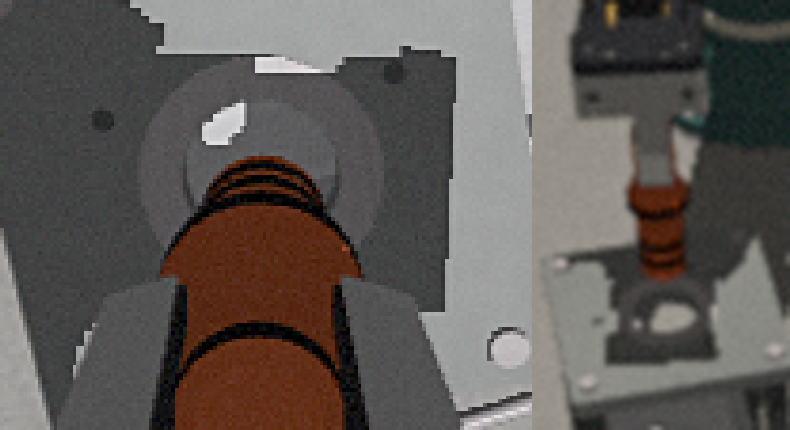

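The ring and belly are both centred at about column 261 in this crop, so B is aligned. I'll lower and release.

apply_moves:
  moves:
    - [[0,0,1],[0,0,0],0]
    - [[0,0,2],[0,0,0],0]
    - [[0,0,3],[0,0,0],0]
    - [[0,0,4],[0,0,0],0]
    - [[0,0,5],[0,0,0],0]
    - [[0,0,5.8],[0,0,0],0]
    - [[0,0,6.6],[0,0,0],0]
    - [[0,0,7.2],[0,0,0],0]
    - [[0,0,7.6],[0,0,0],0]
    - [[0,0,7.6],[0,0,0],0]

```text
time: 22.57
tool_pos: [0.5178, -0.0658, 0.2444]
ee_rot: [-3.14, -0.0, 1.573]
wrist_force: [-0.0, 0.2, -0.9]
width: 0.0231
```

apply_moves:
  moves:
    - [[0,0,0],[0,0,0],0.4]
    - [[0,0,0],[0,0,0],0.5]
    - [[0,0,0],[0,0,0],0.65]
    - [[0,0,0],[0,0,0],0.65]
    - [[0,0,0],[0,0,0],0.65]
    - [[0,0,0],[0,0,0],0.65]
    - [[0,0,0],[0,0,0],0.65]
    - [[0,0,0],[0,0,0],0.65]
    - [[0,0,0],[0,0,0],0.65]
    - [[0,0,0],[0,0,0],0.65]

```text
time: 23.4
tool_pos: [0.5182, -0.0658, 0.2455]
ee_rot: [3.142, 0.0, 1.573]
wrist_force: [-0.3, 0.8, -0.1]
width: 0.0611
```

```bash
python3 -c "
from h import *
go([.518,-.066,.245])
im=optics.snapshot('scene')[:,:,::-1]
cv2.imwrite('pics/s12.png',cv2.resize(im[90:310,220:360],None,fx=2.7,fy=2.7,interpolation=cv2.INTER_CUBIC))
cv2.imwrite('pics/w12.png',optics.snapshot('wrist')[:,:,::-1])
"
```

```text
t 23.4 pos [ 0.5182 -0.0658  0.2455] rpy [3.142 0.    1.573] F [-0.3  0.8 -0.1] w 0.0611
shift cm [-0.02 -0.02  0.05] rot [0.    0.    0.002]
```

View pics/s12.png

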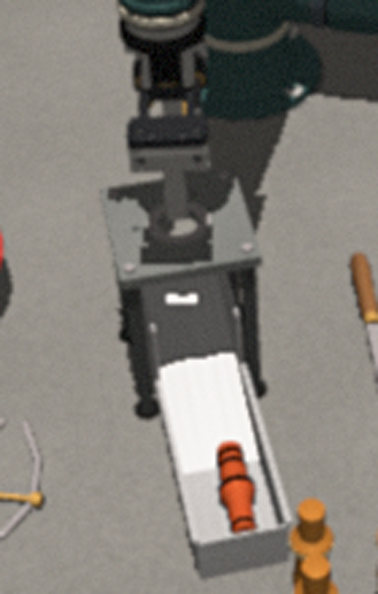

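View pics/w12.png

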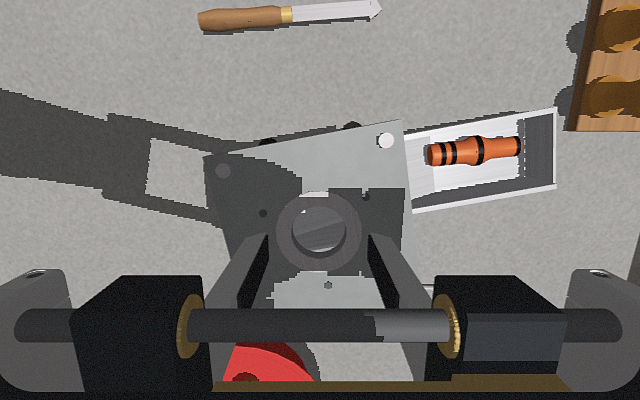

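B fell through and lies in the catch tray (wrist view 472,150). Now C.

apply_moves:
  moves:
    - [[0,0,-3],[0,0,0],0.65]
    - [[3,-0.5,-5.5],[0,0,0],0.65]
    - [[7,-1.1,-5.5],[0,0,0],0.65]
    - [[11,-1.7,-5.5],[0,0,0],0.65]
    - [[15,-2.3,-5.5],[0,0,0],0.65]
    - [[19,-2.9,-5.5],[0,0,0],0.65]
    - [[23,-3.5,-5.5],[0,0,0],0.65]
    - [[27,-4.1,-5.5],[0,0,0],0.65]
    - [[31,-4.7,-5.5],[0,0,0],0.65]
    - [[35,-5.3,-5.5],[0,0,0],0.65]

```text
time: 24.33
tool_pos: [0.4637, 0.286, 0.3006]
ee_rot: [3.141, -0.0, 1.573]
wrist_force: [1.0, 1.1, 0.1]
width: 0.061
```

apply_moves:
  moves:
    - [[4,-0.6,0],[0,0,0],0.65]
    - [[7,-1.1,1],[0,0,0],0.65]
    - [[9,-1.4,4],[0,0,0],0.65]
    - [[9,-1.4,7.5],[0,0,0],0.65]
    - [[9,-1.4,11],[0,0,0],0.65]
    - [[9,-1.4,13.5],[0,0,0],0.65]
    - [[9,-1.4,15],[0,0,0],0.65]
    - [[9,-1.4,15],[0,0,0],0.65]
    - [[9,-1.4,15],[0,0,0],0.65]
    - [[9,-1.4,15],[0,0,0],0.65]

```text
time: 25.17
tool_pos: [0.4511, 0.3745, 0.1522]
ee_rot: [3.139, -0.001, 1.573]
wrist_force: [-0.0, 0.7, -0.6]
width: 0.061
```

```bash
python3 -c "
from h import *
go([.4515,.375,.088])
C=cam('wrist');cv2.imwrite('pics/w13.png',optics.snapshot('wrist')[:,:,::-1]);np.savez('w13.npz',K=C[0],R=C[1],t=C[2])
"
```

```text
t 25.17 pos [0.4511 0.3745 0.1522] rpy [ 3.139e+00 -1.000e-03  1.573e+00] F [-0.   0.7 -0.6] w 0.061
shift cm [0.04 0.03 6.42] rot [ 0.002 -0.001  0.002]
```

View pics/w13.png

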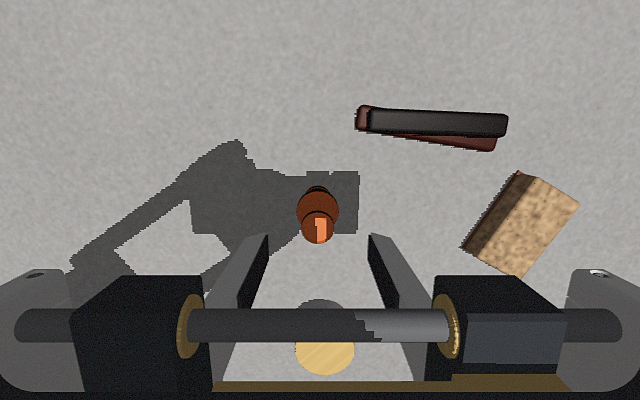

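C's top is at (317.5,227), centred. I'll grip.

apply_moves:
  moves:
    - [[0.1,0,1.5],[0,0,0],0.65]
    - [[0.2,0,3],[0,0,0],0.65]
    - [[0.2,0,4.5],[0,0,0],0.65]
    - [[0.2,0,5.7],[0,0,0],0.65]
    - [[0.2,0,6.4],[0,0,0],0.65]
    - [[0.2,0,6.4],[0,0,0],0]
    - [[0.2,0,6.4],[0,0,0],0]
    - [[0.2,0,6.4],[0,0,0],0]
    - [[0.2,0,6.4],[0,0,0],0]
    - [[0.2,0,6.4],[0,0,0],0]

```text
time: 26.05
tool_pos: [0.4508, 0.3764, 0.0875]
ee_rot: [3.14, -0.001, 1.573]
wrist_force: [0.3, 0.3, 0.1]
width: 0.0314
```

apply_moves:
  moves:
    - [[0,0,0],[0,0,0],0]
    - [[0,0,0],[0,0,0],0]
    - [[0,0,0],[0,0,0],0]
    - [[0,0,0],[0,0,0],0]
    - [[0,0,-1],[0,0,0],0]
    - [[0,0,-4],[0,0,0],0]
    - [[0,0,-8],[0,0,0],0]
    - [[0,0,-12],[0,0,0],0]
    - [[0,0,-16],[0,0,0],0]
    - [[0,0,-20],[0,0,0],0]

```text
time: 26.88
tool_pos: [0.4497, 0.3757, 0.2886]
ee_rot: [-3.141, 0.0, 1.573]
wrist_force: [1.1, 0.6, -0.4]
width: 0.0235
```

```bash
python3 -c "
from h import *
go([.518,-.066,.322])"
```

```text
t 26.88 pos [0.4497 0.3757 0.2886] rpy [-3.141  0.     1.573] F [ 1.1  0.6 -0.4] w 0.0235
shift cm [-44.18   6.74  -3.33] rot [-0.     0.     0.002]
```

apply_moves:
  moves:
    - [[-2.5,0.4,-3],[0,0,0],0]
    - [[-6.5,1,-3.5],[0,0,0],0]
    - [[-10.5,1.6,-3.5],[0,0,0],0]
    - [[-14.5,2.2,-3.5],[0,0,0],0]
    - [[-18.5,2.8,-3.5],[0,0,0],0]
    - [[-22.5,3.4,-3.5],[0,0,0],0]
    - [[-26.5,4,-3.5],[0,0,0],0]
    - [[-30.5,4.6,-3.5],[0,0,0],0]
    - [[-34.5,5.2,-3.5],[0,0,0],0]
    - [[-38.5,5.8,-3.5],[0,0,0],0]

```text
time: 27.72
tool_pos: [0.5086, -0.0107, 0.3219]
ee_rot: [3.141, -0.0, 1.573]
wrist_force: [0.6, 0.3, -0.9]
width: 0.0234
```

apply_moves:
  moves:
    - [[-3,0.5,0],[0,0,0],0]
    - [[-5,0.7,0],[0,0,0],0]
    - [[-5.7,0.8,0],[0,0,0],0]
    - [[-5.7,0.8,0],[0,0,0],0]
    - [[-5.7,0.8,0],[0,0,0],0]
    - [[-5.7,0.8,0],[0,0,0],0]
    - [[-5.7,0.8,0],[0,0,0],0]
    - [[-5.7,0.8,0],[0,0,0],0]
    - [[-5.7,0.8,0],[0,0,0],0]
    - [[-5.7,0.8,0],[0,0,0],0]

```text
time: 28.55
tool_pos: [0.5171, -0.0652, 0.3216]
ee_rot: [3.141, 0.0, 1.574]
wrist_force: [0.5, -0.5, -1.1]
width: 0.0231
```

```bash
python3 -c "
from h import *
go([.518,-.066,.245])
C=cam('wrist');im=optics.snapshot('wrist')[:,:,::-1]
a=cv2.resize(im[160:290,250:390],None,fx=3.8,fy=3.8,interpolation=cv2.INTER_NEAREST)
im=optics.snapshot('scene')[:,:,::-1]
b=cv2.resize(im[100:200,255:315],None,fx=4.3,fy=4.3,interpolation=cv2.INTER_CUBIC)[:a.shape[0]]
a=a[:b.shape[0]];cv2.imwrite('pics/c14.png',np.hstack([a,b]))
"
```

```text
t 28.55 pos [ 0.5171 -0.0652  0.3216] rpy [3.141 0.    1.574] F [ 0.5 -0.5 -1.1] w 0.0231
shift cm [-0.08  0.08  7.66] rot [0.    0.    0.003]
```

View pics/c14.png

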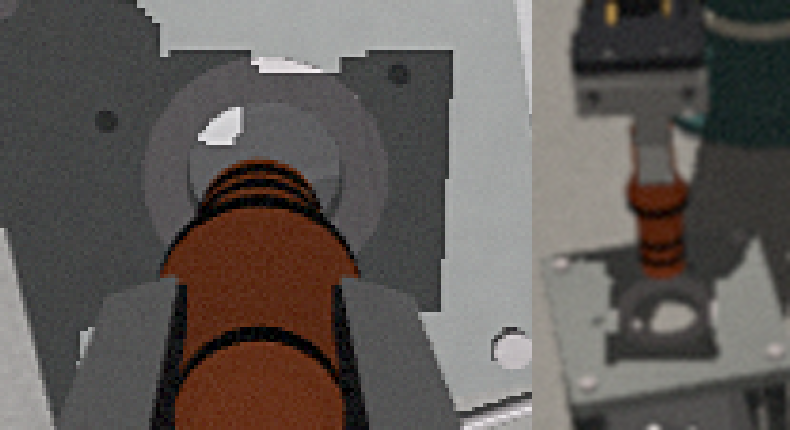

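The ring is centred at 266 and the belly at 260, so I'll trim +1 mm in x and −1 mm in y, then lower and release.

apply_moves:
  moves:
    - [[-0.1,0.1,1],[0,0,0],0]
    - [[-0.1,0.1,2],[0,0,0],0]
    - [[-0.1,0.1,3],[0,0,0],0]
    - [[-0.1,0.1,4],[0,0,0],0]
    - [[-0.1,0.1,5],[0,0,0],0]
    - [[-0.1,0.1,5.8],[0,0,0],0]
    - [[-0.1,0.1,6.6],[0,0,0],0]
    - [[-0.1,0.1,7.2],[0,0,0],0]
    - [[-0.1,0.1,7.6],[0,0,0],0]
    - [[-0.1,0.1,7.6],[0,0,0],0]

```text
time: 29.48
tool_pos: [0.5178, -0.0668, 0.2444]
ee_rot: [-3.14, -0.0, 1.573]
wrist_force: [-0.1, -0.2, -0.8]
width: 0.023
```

apply_moves:
  moves:
    - [[0,0,0],[0,0,0],0.4]
    - [[0,0,0],[0,0,0],0.5]
    - [[0,0,0],[0,0,0],0.65]
    - [[0,0,0],[0,0,0],0.65]
    - [[0,0,0],[0,0,0],0.65]
    - [[0,0,0],[0,0,0],0.65]
    - [[0,0,0],[0,0,0],0.65]
    - [[0,0,0],[0,0,0],0.65]
    - [[0,0,0],[0,0,0],0.65]
    - [[0,0,0],[0,0,0],0.65]

```text
time: 30.32
tool_pos: [0.5182, -0.0669, 0.2454]
ee_rot: [-3.142, 0.0, 1.573]
wrist_force: [-0.2, 0.0, 0.3]
width: 0.0613
```

```bash
python3 -c "
from h import *
go([.518,-.066,.245])
im=optics.snapshot('scene')[:,:,::-1]
cv2.imwrite('pics/s15.png',cv2.resize(im[90:310,220:360],None,fx=2.7,fy=2.7,interpolation=cv2.INTER_CUBIC))
"
```

```text
t 30.32 pos [ 0.5182 -0.0669  0.2454] rpy [-3.142  0.     1.573] F [-0.2  0.   0.3] w 0.0613
shift cm [ 0.09 -0.02  0.04] rot [-0.     0.     0.002]
```

View pics/s15.png

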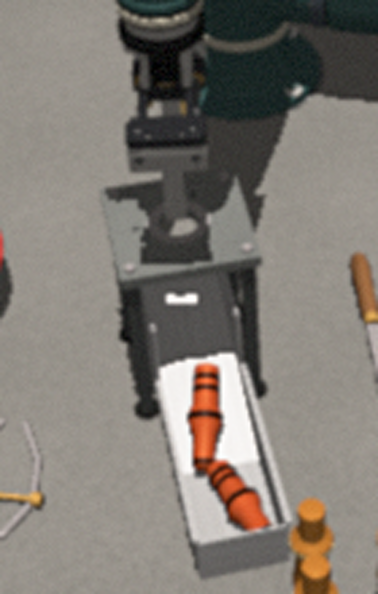

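C went through too, and both handles lie in the chute and tray. I'll lift clear, let things settle and make a final check.

apply_moves:
  moves:
    - [[0,0,-2],[0,0,0],0.65]
    - [[0,0,-4],[0,0,0],0.65]
    - [[0,0,-7],[0,0,0],0.65]
    - [[0,0,-10],[0,0,0],0.65]
    - [[0,0,-10],[0,0,0],0.65]
    - [[0,0,-10],[0,0,0],0.65]
    - [[0,0,-10],[0,0,0],0.65]
    - [[0,0,-10],[0,0,0],0.65]
    - [[0,0,-10],[0,0,0],0.65]
    - [[0,0,-10],[0,0,0],0.65]

```text
time: 31.2
tool_pos: [0.5178, -0.0668, 0.3439]
ee_rot: [-3.139, -0.001, 1.573]
wrist_force: [0.4, 0.1, -1.0]
width: 0.0612
```

```bash
python3 -c "
from h import *
go([.518,-.066,.345])
im=optics.snapshot('scene')[:,:,::-1];cv2.imwrite('pics/s16.png',im[90:310,100:500])
a=optics.snapshot('scene')[:,:,::-1];h=cv2.absdiff(im,a)[230:290,270:330];print('motion',h.max(),h.mean())
"
```

```text
t 31.2 pos [ 0.5178 -0.0668  0.3439] rpy [-3.139e+00 -1.000e-03  1.573e+00] F [ 0.4  0.1 -1. ] w 0.0612
shift cm [ 0.08  0.02 -0.11] rot [-0.003 -0.001  0.002]
motion 16 1.8266666666666667
```

View pics/s16.png

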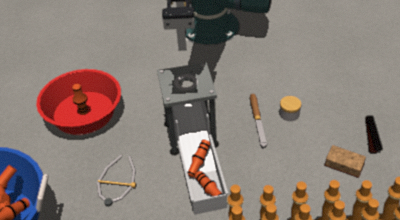

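C was still sliding down. I'll give it more time to settle.

apply_moves:
  moves:
    - [[0,0,0],[0,0,0],0.65]
    - [[0,0,0],[0,0,0],0.65]
    - [[0,0,0],[0,0,0],0.65]
    - [[0,0,0],[0,0,0],0.65]
    - [[0,0,0],[0,0,0],0.65]
    - [[0,0,0],[0,0,0],0.65]
    - [[0,0,0],[0,0,0],0.65]
    - [[0,0,0],[0,0,0],0.65]
    - [[0,0,0],[0,0,0],0.65]
    - [[0,0,0],[0,0,0],0.65]

```text
time: 32.13
tool_pos: [0.5182, -0.0668, 0.3455]
ee_rot: [3.142, 0.0, 1.573]
wrist_force: [-0.9, -0.0, -0.6]
width: 0.0611
```

apply_moves:
  moves:
    - [[0,0,0],[0,0,0],0.65]
    - [[0,0,0],[0,0,0],0.65]
    - [[0,0,0],[0,0,0],0.65]
    - [[0,0,0],[0,0,0],0.65]
    - [[0,0,0],[0,0,0],0.65]
    - [[0,0,0],[0,0,0],0.65]
    - [[0,0,0],[0,0,0],0.65]
    - [[0,0,0],[0,0,0],0.65]
    - [[0,0,0],[0,0,0],0.65]
    - [[0,0,0],[0,0,0],0.65]

```text
time: 32.97
tool_pos: [0.5182, -0.0669, 0.3455]
ee_rot: [3.142, 0.0, 1.573]
wrist_force: [1.0, -0.0, -0.2]
width: 0.0609
```

```bash
python3 -c "
from h import *
im=optics.snapshot('scene')[:,:,::-1];cv2.imwrite('pics/s17.png',cv2.resize(im[215:305,260:340],None,fx=5,fy=5,interpolation=cv2.INTER_CUBIC))
old=cv2.imread('pics/s16.png')
print(cv2.absdiff(im[230:290,270:330],old[140:200,170:230]).max())
t=optics.snapshot('top')[:,:,::-1];cv2.imwrite('pics/t17.png',cv2.resize(t[120:300,170:510],None,fx=2.3,fy=2.3,interpolation=cv2.INTER_CUBIC))
"
```

```text
15
```

View pics/s17.png

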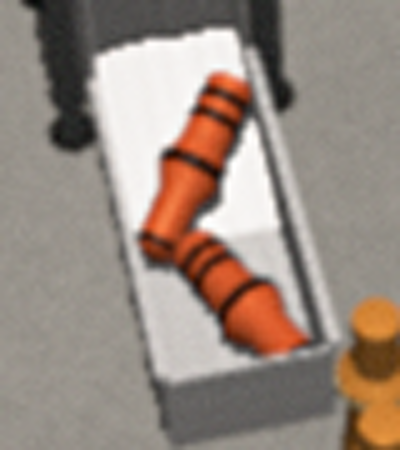

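View pics/t17.png

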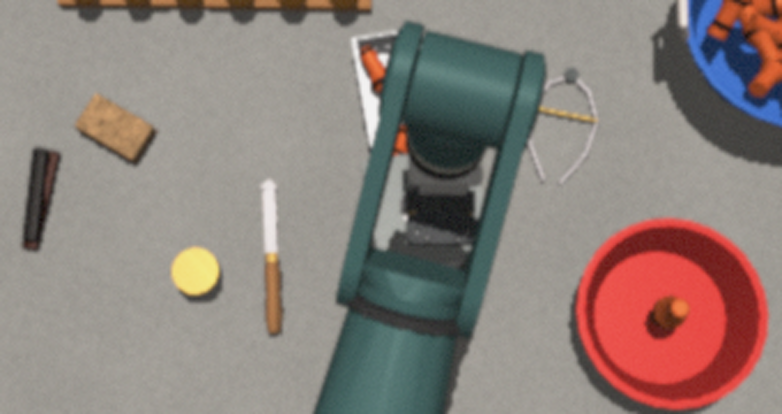

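The scene view shows both fitting handles at rest in the tray, mid-points at about (190,160) and (245,300) of the crop. The top view shows the thick one standing in the basin, and the bench items have not moved. Handing in.

```bash
python3 -c "
from bench import job
print(job.close_job())"
```

```text
the job is handed in; nothing more can be done
None
```

All three handles are sorted and the job is handed in, at about 33 s of the 72 s allowed. No verdict was reported.

- **Handle A:** it stopped in the bore at its shoulder, and its belly measured about 43 mm in the picture, so it is too thick. I gripped it again by the neck without forcing it, lifted it out and stood it in the red basin.
- **Handles B and C:** both dropped through the bore when released.

**Last checks:**
- B and C lie between the tray sides. The last two pictures, about 1.7 s apart, differed only by picture noise.
- A stands upright near the centre of the basin floor.
- The tin, chisel, block, lac sticks and calipers look where they were at the start.
- The gripper is clear above the plate, and the wrist force read about 2 N or less in every reading.

**What went wrong or disagreed:**
- My first grasp of A missed because I lifted before the slow fingers had closed. The handle did not move, and the second try held.
- The wrist and top cameras disagreed by about 4 mm in y. I therefore lined each handle up with the bore in the wrist picture itself.

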